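Seat an evidence board in the reader dock with its levers

TASK

Take the circuit board with the two ears out of the stand and let it gently down into the slot of the reader dock, ears over the open levers' ends, feeling for the slot because nobody has measured where it sits across the dock; let go once the board rests on the contacts. Then swing both levers inward until they stand fully upright, so that their claws press the board home and keep it there. Work gently: set the board down lightly and never press it home by hand, push the levers with no more than 25 N, and leave the plain board and the small things on the bench alone.

Things in the scene. Friction and masses are not known exactly. Their poses are not given: they have to be found in the camera images.
- dock: Reader dock fixed to the bench: grey base plate 100 x 214 mm, origin centre of its underside, y along the slot, x across, z up. On it a slot carriage (aluminium plate, black guides, two grey levers) is clamped anywhere from -14 to +14 mm along the dock's x, differently every time. This offset is NOT measured: find it by feel or sight. It does not shift under normal forces.
- guide_top (a point): Middle of the guides' tops at carriage offset 0 (a fixed point of the dock, 56 mm above its underside; axes as the dock). True slot plane: x = offset. Slot 8.4 mm wide for the 6 mm board, 1 mm lead-ins; end stops in y leave 1.3 mm play each way, with sloped lead-ins of 4 mm. Guides at y = 37 to 57 mm at both ends, flat tops reach 21 mm each side of the slot: a board that misses rests on them, its underside at this height.
- home (a point): Where the centre of the seated board belongs, at carriage offset 0 (fixed point of the dock, 57 mm above its underside; board underside then 22 mm up). The board let into the slot first meets two spring contacts with its underside 26 mm up (centre 4 mm above home). They resist with 8 N each at first, 16 N each when home, and push the board back up unless the levers' claws hold it.
- hinge_left (a point): Hinge of the +y lever at carriage offset 0 (fixed point of the dock at y = +81 mm, 51 mm up; the true hinge is shifted in x by the offset). Lever 18 mm wide in x, rounded tip 80 mm from the hinge, outer face 7 mm outward of the centre line. Its claw, 20 mm inward and 10 mm above the hinge when closed, gets hold of the board's ear at about 0.35 rad and presses it down on the way to 0.
- hinge_right (a point): The same for the lever at the -y end (dock y = -81 mm).
- board_center (a point): Centre of the loose board to be seated (0.2 kg), half-way up: plate 6 mm thick (x), 110 mm long (y), 70 mm high (z). At both ends an ear sticks out 11 mm in y (132 mm over both), 30 to 36 mm above the underside. On top a grip rail 10 mm thick, 70 mm long, 18 mm high; its upper edge is 35 mm above this point. Stands upright in one slot of the stand; may be grasped either way round.
- plain_board_center (a point): Centre of the other loose board, which stays where it is: without ears, 94 mm long, 64 mm high, 6 mm thick, same grip rail; point 32 mm above its underside.
- stand: Fixed low stand, 120 x 74 mm, origin at the centre of its underside; two parallel slots along its y at x = -40 and +40 mm, 7.8 mm wide, floors 8 mm above the bench, walls up to 32 mm. Which board stands in which slot varies.
- lever_left (a joint): Angle of the lever at the dock's +y end: 0 = upright, swung fully inward, closed (hard stop); grows as the tip leans outward, up to 0.9 rad. Stiff hinge (0.42 Nm friction), stays where it is left. Starts open. Pushed at the tip along its arc it takes 6 N empty, up to 15 N with the board under its claw; a straight level push makes the tip drag up the finger and jam.
- lever_right (a joint): The same for the lever at the dock's -y end (tip leans to -y as the angle grows).
- usb_stick: Small memory stick 17 x 50 x 8 mm lying on the bench, loose; leave alone.
- marker: Marker pen 16 x 115 mm lying on the bench, loose; leave alone.
Things that resemble listed ones, but are neither listed nor needed, are in the scene too. Leave any red look-alike of the dock alone.

How it is judged:
On the way:
1. the board has been let down into the slot onto the contacts while both levers are open (z of board_center in the frame of dock between 0.05 and 0.065 m and x of board_center in the frame of dock between -0.02 and 0.02 m and y of board_center in the frame of dock between -0.006 and 0.006 m and angle between the y axis of board_center and the y axis of dock, either way round below 0.08 rad and angle between board_center's own z axis and vertical below 0.08 rad and value of joint each of lever_left, lever_right above 0.5 rad), for 0.2 s.
At the end, for the whole second after the job is handed in: The eared board sits home in the slot: centre 57 mm above the dock's origin (at most 59.5), upright and in line with the slot within 0.08 rad, at rest; both levers stand upright within 0.08 rad (z of board_center in the frame of dock between 0.05 and 0.0595 m and x of board_center in the frame of dock between -0.02 and 0.02 m and y of board_center in the frame of dock between -0.006 and 0.006 m and angle between the y axis of board_center and the y axis of dock, either way round below 0.08 rad and angle between board_center's own z axis and vertical below 0.08 rad and value of joint each of lever_left, lever_right below 0.08 rad and linear speed of board below 0.01 m/s); the robot touches nothing.
It fails at once if the arm or hand pushed the dock or a lever with more than 25 N (contact force between any of the arm, the fingers and dock above 25 N).
It fails at once if with the levers still open, the board was forced onto the dock with more than 45 N (contact force between board and dock above 45 N and value of joint each of lever_left, lever_right above 0.5 rad).
It fails at once if the board was pressed into the contacts by hand (over 2.5 mm down, levers open) (z of board_center in the frame of dock between 0.05 and 0.0585 m and x of board_center in the frame of dock between -0.02 and 0.02 m and y of board_center in the frame of dock between -0.006 and 0.006 m and angle between the y axis of board_center and the y axis of dock, either way round below 0.08 rad and angle between board_center's own z axis and vertical below 0.08 rad and value of joint each of lever_left, lever_right above 0.5 rad).
It fails at once if the plain board was moved more than 15 mm (distance of plain_board_center from where it was at the start of the episode above 0.015 m).
It fails at once if the memory stick or the marker was moved more than 20 mm (distance of any of usb_stick, marker from where it was at the start of the episode above 0.02 m).
It also fails if it takes over 72 s, if anything falls off the work surface, if the arm or the gripper's body presses on something with over 40 N, if the wrist force passes 120 N, or if a joint passes its speed limit or range.

ROBOT

A 6-joint arm with a two-finger parallel gripper is mounted at the origin on a cart in front of the work surface, level with it; the furniture and walls round the work are solid. World frame = base frame: x ahead of the robot, y to its left, z up, the work surface at z = 0. Lengths are in m, angles in rad, forces in N, time in s.
With the tool pointing down it reaches from about 0.425 to 0.95 m from the base axis. Payload 3.5 kg.
Tool frame: the origin (TCP) lies at the very end of the fingers, on their centre line; the grasp point (between the pads) lies ctrl.grip_point_offset behind it (ctrl.grip_point_offset is the distance from the TCP to the grasp point, in m); z points along the fingers, y is the direction in which the jaws open and shut (so a half turn about z gives the same grasp; the last joint's range is limited). The gripper opens to 85 mm and grips with 20 to 120 N. Pads are 22 mm wide; open, the fingers measure 114 mm over their backs; the gripper's body (76 mm by 85 mm) begins 54 mm behind the grasp point. The pads swing forward as they close: fully open they stand 13 mm farther back than shut.
Start: joints at [1.075, 0.286, 1.577, -0, 1.279, -0.15], TCP at [0.229, 0.635, 0.231] pointing down, gripper open.
Joint ranges: [-2.77, 2.77], [-0.9, 2.22], [0.21, 2.48], [-1.53, 4.67], [0.24, 2.81], [-2.84, 2.84]. Speed limits (rad/s): [2.79, 2.79, 3.14, 3.14, 3.14, 3.14].

INTERFACE

Orientations are given as a unit quaternion [x, y, z, w].
In Python, from plant import telemetry, imaging, ticket, finder, ctrl gives the robot as it stands. The module is installed in compiled form; this text tells all that it offers.
- The arm moves only by the shell command python3 -m crank 'ROWS' [FORCE]. ROWS is JSON, a list of rows, each a list of 7 numbers: the shift along the tool's x, y, z scaled (see below), then the turn, a rotation vector about the tool's x, y, z scaled (see below), then the opening, from 0 (shut) to 1 (fully open). A call has 1 to 12 rows; each row is the pose to reach, as a shift and turn from the pose commanded when the call began, along the tool's axes at that moment; what a row does not reach only later rows make up. The controller multiplies each number of a shift by 0.15 m and each number of a turn by 90 degrees. A row lasts 1/10 s, in which the tool goes at most 50 mm and 8.59 degrees, less where a joint would pass 70% of its speed; a pose out of reach is approached as far as the arm can. A call with a number of a shift or a turn outside -1 to 1 is refused whole. A call with a gripper value outside its range is refused whole. The fingers move at their own pace and stop on an object; FORCE is the grip in N (left out, the last holds). Time passes only in rows, so rows that repeat a pose let the fingers close. It gives the time, the measured TCP pose, the force and the opening at its end, in the units of the state.
- telemetry.get_state(): the state, without advancing time (a new reading comes with each control period).
- imaging.read_camera(name): name is "side" or "top"; returns a dict with "pixels" (480x640x3 uint8, red, green, blue), "vfov" (degrees; the focal length in pixels is half the picture's height over the tangent of half this angle, whatever the lens; pixels are square), "cx", "cy" (the principal point, pixels), "rvec" (rotation vector, rad) and "tvec" (3), from world to camera coordinates, as OpenCV has them. Camera axes: x right, y down, z forward; pixel columns grow to the right and rows downward; lengths in m; the calibration is good to about 2 mm. A picture is of the moment at which its call begins. There is no depth.
- ticket.sign_off(): hands the job in, once; it reports no verdict.
Trained networks look in a picture, given as the dict that the camera call returned (one of the last four; its "shot" number tells which), for a name from the list of things; names that differ only in an ending like _2 or _b are one class to them, and where a whole thing is asked for, a point or a joint stands for the part that bears it (a point fixed in the world has none). Each returns a list of dicts, best first, with "confidence" (0 to 1); they miss things now and then, are a little off and sometimes report something else, mostly with a low value. They report only what shows in the picture. A call takes as long as a camera call. They do not tell look-alikes from the thing itself.
- finder.masks_of(label, picture): "pixels" (480x640 bool, what is visible of it) and "extent" ([left, top, right, bottom] in pixels, round what is visible of it).
- finder.pinpoint(label, picture): "location" ([row, column] in pixels: a listed point, or the origin of a listed thing).
The state is a dict: "time": time; "qpos": joint angles; "dq": joint speeds; "joint_efforts": joint torques, N m; "eef_pos": TCP position; "tcp_rot": TCP orientation; "contact_force": force on the tool from outside, world axes, zero at the start; "wrist_torque": the same for the moment, N m; "opening": opening from 0.0 (shut) to 1.0 (fully open).
Only numpy, scipy, OpenCV 4.12 (cv2) and the standard library are available. Lean on these libraries where they do the work, as an engineer would, in place of code of your own. Each camera call takes 0.05 s, during which the arm holds its last target.

## Working session

There is one attempt and no reset: what is moved stays moved. The work goes in short steps, Python scripts to look and compute and a shell command to move; the robot and the scene stay as the last step left them, time stands still between calls to the robot, and variables do not carry over. Pictures are saved under pics/ and viewed, and the job is handed in when it is done.

```bash
mkdir -p pics; ls
python3 - <<'E'
from plant import telemetry, imaging, ticket, finder, ctrl
import cv2
s=telemetry.get_state(); print(s); print(ctrl.grip_point_offset)
for n in ("side","top"):
    p=imaging.read_camera(n); cv2.imwrite(f"pics/{n}0.png",p["pixels"][:,:,::-1]); print(n,p["vfov"],p["cx"],p["cy"],p["rvec"],p["tvec"],p["shot"])
E
```

```text
pics
{'time': 0.0, 'qpos': array([ 1.07500800e+00,  2.87131920e-01,  1.57817258e+00, -1.24274843e-05,
        1.27860808e+00, -1.50013613e-01]), 'dq': array([-0.00028886,  0.00013831, -0.00056758,  0.00036018,  0.00048264,
        0.00222598]), 'joint_efforts': array([-1.19636838e-04, -4.05999005e+01, -2.92617774e+01, -1.48796667e-04,
        5.96650323e-03,  1.08391461e-06]), 'eef_pos': array([0.22844228, 0.63447023, 0.22997208]), 'tcp_rot': array([ 1.72025491e-01,  9.85091815e-01, -1.10190151e-03, -3.62437076e-04]), 'contact_force': array([-0.04863864, -0.63382244,  1.02187044]), 'wrist_torque': array([ 0.00565785, -0.07412525, -0.01916653]), 'opening': 1.0007297935071586}
0.0187
side 57.284116768884196 323.631568124213 236.4456761058756 [ 2.24946049 -0.13211016  0.09073749] [-0.51549115  0.15094679  0.8230384 ] 1
top 44.23986442151237 314.08422252969575 242.48626783517614 [ 2.15935788 -2.18844968  0.08122982] [0.12330405 0.54843989 1.29616651] 2
```

View pics/side0.png

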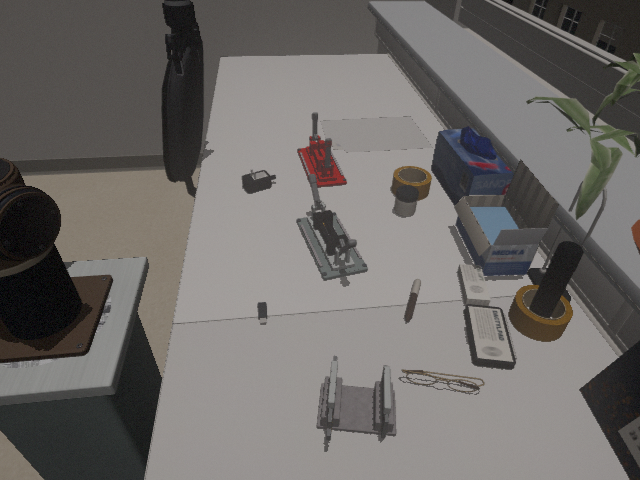

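View pics/top0.png

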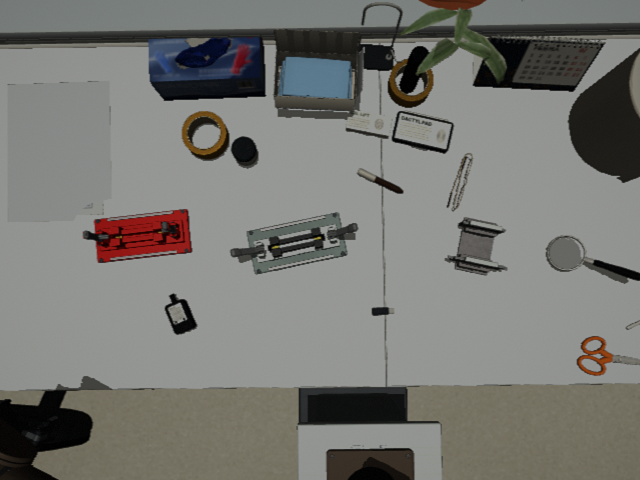

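```bash
cat > h.py <<'E'
import numpy as np, cv2
from scipy.spatial.transform import Rotation as R
def K(p):
    f=240/np.tan(np.radians(p["vfov"])/2); return np.array([[f,0,p["cx"]],[0,f,p["cy"]],[0,0,1.]])
def ray(p,row,col):
    Rm=cv2.Rodrigues(np.array(p["rvec"],float))[0]; t=np.array(p["tvec"],float)
    d=Rm.T@np.linalg.inv(K(p))@np.array([col,row,1.]); return -Rm.T@t, d/np.linalg.norm(d)
def onplane(p,row,col,z):
    o,d=ray(p,row,col); return o+d*(z-o[2])/d[2]
def tri(r1,r2):
    (o1,d1),(o2,d2)=r1,r2
    A=np.stack([d1,-d2],1); s=np.linalg.lstsq(A,o2-o1,rcond=None)[0]
    a=o1+d1*s[0]; b=o2+d2*s[1]; return (a+b)/2, np.linalg.norm(a-b)
def proj(p,X):
    return cv2.projectPoints(np.array(X,float).reshape(-1,3),np.array(p["rvec"],float),np.array(p["tvec"],float),K(p),None)[0].reshape(-1,2)
E
python3 - <<'E'
from plant import imaging, finder
from h import *
import pickle
P={n:imaging.read_camera(n) for n in ("side","top")}
pickle.dump(P,open("P0.pkl","wb"))
for l in ["dock","guide_top","home","hinge_left","hinge_right","board_center","plain_board_center","stand","usb_stick","marker"]:
    for n in P:
        r=finder.pinpoint(l,P[n]); print(l,n,[(np.round(x["location"],1).tolist(),round(x["confidence"],2)) for x in r[:4]])
for n in P:
    for l in ["board_center","plain_board_center","dock","stand"]:
        r=finder.masks_of(l,P[n]); print(l,n,[(np.round(x["extent"]).tolist(),round(x["confidence"],2)) for x in r[:4]])
t=P["top"]["pixels"]; s=P["side"]["pixels"]
def crop(im,x0,y0,x1,y1,k): return cv2.resize(im[y0:y1,x0:x1,::-1],None,fx=k,fy=k,interpolation=cv2.INTER_CUBIC)
cv2.imwrite("pics/c1.png",crop(t,430,200,530,290,6)); cv2.imwrite("pics/c2.png",crop(t,220,200,370,285,5)); cv2.imwrite("pics/c3.png",crop(s,300,340,410,460,5)); cv2.imwrite("pics/c4.png",crop(s,280,165,380,290,4))
E
```

```text
dock side [([243.7, 328.3], 0.97), ([166.8, 317.7], 0.82), ([408.8, 353.3], 0.57)]
dock top [([238.3, 146.5], 0.84), ([240.4, 296.6], 0.75), ([183.7, 383.1], 0.43)]
guide_top side [([221.8, 331.6], 0.88), ([149.7, 321.7], 0.58), ([208.6, 316.5], 0.39)]
guide_top top [([233.6, 136.6], 0.96), ([239.4, 293.9], 0.86), ([248.0, 476.3], 0.2)]
home side [([146.1, 321.7], 0.82), ([226.4, 330.5], 0.62)]
home top [([231.6, 133.4], 0.96), ([244.0, 298.6], 0.76), ([261.3, 475.2], 0.58)]
hinge_left side [([136.5, 312.1], 0.85), ([207.6, 315.8], 0.65)]
hinge_left top [([247.4, 259.0], 0.92), ([239.5, 92.9], 0.63), ([310.8, 383.0], 0.42), ([261.3, 477.6], 0.17)]
hinge_right side [([250.8, 346.2], 0.88), ([165.2, 327.8], 0.65)]
hinge_right top [([228.7, 174.4], 0.95), ([233.0, 334.0], 0.61)]
board_center side [([395.4, 331.9], 0.82)]
board_center top [([264.5, 479.0], 0.64)]
plain_board_center side [([398.8, 387.1], 0.97), ([299.9, 413.2], 0.57)]
plain_board_center top [([228.2, 480.6], 0.57)]
stand side []
stand top [([247.3, 475.5], 0.95)]
usb_stick side [([312.8, 258.9], 0.49), ([300.3, 410.5], 0.41)]
usb_stick top [([308.9, 380.4], 0.6)]
marker side [([297.7, 409.5], 0.9)]
marker top []
board_center side [([325.0, 355.0, 338.0, 439.0], 0.59)]
plain_board_center side [([383.0, 367.0, 392.0, 437.0], 0.79)]
dock side [([296.0, 174.0, 370.0, 278.0], 0.79), ([294.0, 112.0, 346.0, 188.0], 0.6)]
stand side [([314.0, 376.0, 397.0, 437.0], 0.86), ([297.0, 172.0, 368.0, 282.0], 0.47)]
board_center top [([447.0, 255.0, 505.0, 274.0], 0.56)]
plain_board_center top [([458.0, 220.0, 506.0, 233.0], 0.6), ([373.0, 306.0, 395.0, 314.0], 0.18)]
dock top [([85.0, 211.0, 191.0, 262.0], 0.91), ([234.0, 209.0, 359.0, 272.0], 0.83)]
stand top [([455.0, 219.0, 496.0, 275.0], 0.75)]
```

View pics/c1.png

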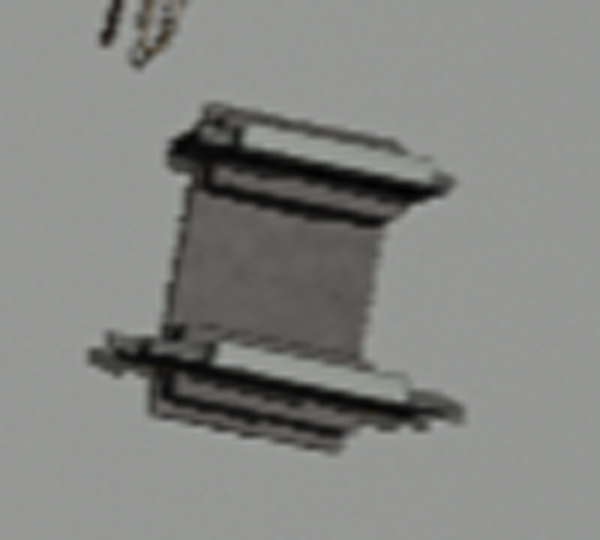

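View pics/c2.png

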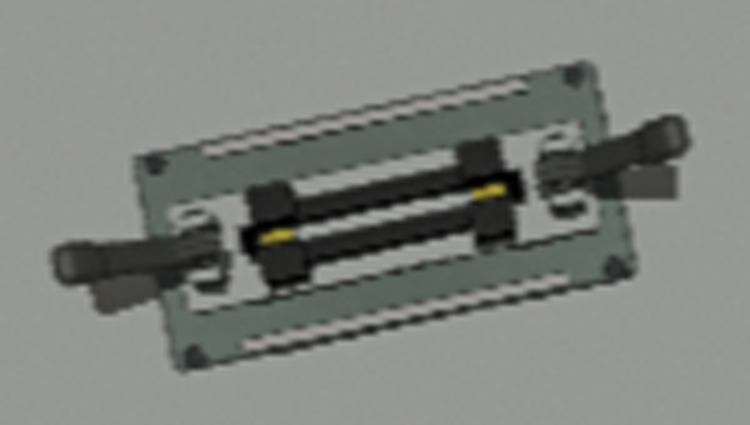

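View pics/c3.png

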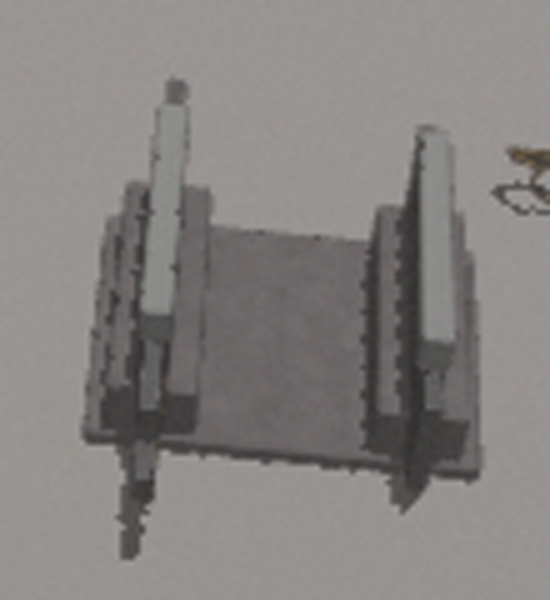

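View pics/c4.png

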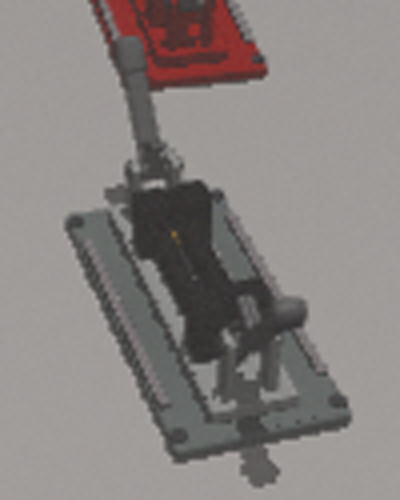

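Run:
```python
import pickle
from h import *
P=pickle.load(open("P0.pkl","rb")); T,S=P["top"],P["side"]
for p in (T,S): print("cam",ray(p,240,320))
def loc(p,pts,z): return np.array([onplane(p,r,c,z) for c,r in pts])[:,:2].round(4)
t=T["pixels"].astype(int)
# eared rail in top: bright pixels
def rail(p,x0,y0,x1,y1,th):
    g=p["pixels"].mean(2)[y0:y1,x0:x1]; print(np.percentile(g,[5,50,90,99]))
    m=(g>th).astype(np.uint8); n,l,st,c=cv2.connectedComponentsWithStats(m)
    for i in range(1,n):
        if st[i,4]>20:
            ys,xs=np.nonzero(l==i); r=cv2.minAreaRect(np.stack([xs+x0,ys+y0],1).astype(np.float32)); print(st[i,4],r)
rail(T,440,253,510,280,165); rail(T,440,215,510,238,165)
rail(S,322,350,345,410,165)
print("dock corners top z=.01",loc(T,[(247,231.6),(338.4,212.4),(346.4,254),(256,274)],.01))
print("contacts z=.026", loc(T,[(275,247.2),(318,238)],.026))
print("rail ends z=.078",loc(T,[(465.8,258.7),(498.3,264.7)],.078))
print("rail ends side",loc(S,[(300+171/5,340+105/5),(300+156/5,340+316/5)],.078))
print(tri(ray(T,264.5,479),ray(S,395.4,331.9)))
print(tri(ray(T,240.4,296.6),ray(S,243.7,328.3)))
print(tri(ray(T,247.4,259),ray(S,207.6,315.8)),tri(ray(T,233,334),ray(S,250.8,346.2)),tri(ray(T,239.4,293.9),ray(S,221.8,331.6)))
```

```text
cam (array([0.43912313, 0.10431338, 1.33877833]), array([ 0.08809959, -0.00125569, -0.99611088]))
cam (array([ 0.42966099, -0.60358196,  0.64574648]), array([ 0.10217304,  0.76494002, -0.63594609]))
[ 25.15       148.33333333 150.33333333 151.66666667]
[ 16.81666667 148.66666667 150.66666667 151.66666667]
[ 74.98333333 134.5        150.         151.        ]
dock corners top z=.01 [[0.578  0.2677]
 [0.6189 0.0601]
 [0.5242 0.0436]
 [0.4818 0.2477]]
contacts z=.026 [[0.5405 0.2033]
 [0.5598 0.1071]]
rail ends z=.078 [[ 0.5063 -0.2076]
 [ 0.4926 -0.2762]]
rail ends side [[ 0.5076 -0.2102]
 [ 0.4933 -0.2785]]
(array([ 0.49765458, -0.24520262,  0.04190059]), np.float64(0.005103741707100763))
(array([0.55382174, 0.15612767, 0.00161378]), np.float64(0.006776038673149308))
(array([0.5347197 , 0.23714385, 0.04673468]), np.float64(0.00842529331219176)) (array([0.57144294, 0.07137378, 0.05100808]), np.float64(0.0069261045298188205)) (array([0.5553728 , 0.15927378, 0.06140369]), np.float64(0.002363178916656533))
```

The eared board is the one at top pixel (482,262) / side (332,395): the ears show at both ends, and the other board at top (483,227) / side (387,399) has none. The target dock is the grey one at top (296,243). The red one at (145,235) is a look-alike, so I leave it. The rail length measures 70.0 mm, which matches the description.

First move: turn to the board's heading.

```bash
python3 -m crank '[[-0.98,-0.355,0,0,0,0.906,1],[-0.98,-0.355,0,0,0,0.906,1],[-0.98,-0.355,0,0,0,0.906,1],[-0.98,-0.355,0,0,0,0.906,1],[-0.98,-0.355,0,0,0,0.906,1],[-0.98,-0.355,0,0,0,0.906,1],[-0.98,-0.355,0,0,0,0.906,1],[-0.98,-0.355,0,0,0,0.906,1],[-0.98,-0.355,0,0,0,0.906,1],[-0.98,-0.355,0,0,0,0.906,1],[-0.98,-0.355,0,0,0,0.906,1]]'
```

```text
time: 2.7
eef_pos: [0.349, 0.5351, 0.2314]
tcp_rot: [0.774, 0.634, 0.0, 0.0]
contact_force: [-0.9, -0.5, -0.5]
opening: 1.001
```

```bash
cat >> h.py <<'E'
def need(target,s,yaw=None):
    """scaled shift/turn for tool from measured pose to target world pos; yaw deg = heading of tool y"""
    Rm=R.from_quat(s["tcp_rot"]).as_matrix(); d=Rm.T@(np.array(target)-s["eef_pos"])
    cy=np.degrees(np.arctan2(Rm[1,1],Rm[0,1]))
    out=[np.round(d/0.15,4)]
    if yaw is not None:
        Rt=R.from_euler('z',yaw,degrees=True).as_matrix()@np.array([[0,1,0],[1,0,0],[0,0,-1.]])
        out.append(np.round(R.from_matrix(Rm.T@Rt).as_rotvec()/(np.pi/2),4))
    return cy,out
E
python3 -c "
from plant import telemetry
from h import *
s=telemetry.get_state(); print(s['eef_pos'],s['time'],need([.5,-.243,.15],s,-11.3))"
```

```text
[0.34903755 0.53510181 0.23136895] 2.7 (np.float64(-11.34472496785512), [array([-4.888 ,  2.0071,  0.5423]), array([ 0.    , -0.    , -0.0005])])
```

```bash
python3 -m crank '[[-0.33,0.2,0,0,0,0,0.7],[-0.66,0.4,0,0,0,0,0.7],[-0.98,0.6,0,0,0,0,0.7],[-0.98,0.6,0,0,0,0,0.7]]'
python3 -m crank '[[-0.33,0.2,0,0,0,0,0.7],[-0.66,0.4,0,0,0,0,0.7],[-0.98,0.6,0,0,0,0,0.7],[-0.98,0.6,0,0,0,0,0.7]]'
python3 -m crank '[[-0.33,0.15,0,0,0,0,0.7],[-0.66,0.3,0,0,0,0,0.7],[-0.98,0.5,0,0,0,0,0.7],[-0.98,0.5,0,0,0,0,0.7]]'
python3 -m crank '[[-0.33,0.1,0,0,0,0,0.7],[-0.66,0.2,0,0,0,0,0.7],[-0.98,0.3,0,0,0,0,0.7],[-0.98,0.3,0,0,0,0,0.7]]'
python3 -m crank '[[-0.33,0,0,0,0,0,0.7],[-0.66,0,0.2,0,0,0,0.7],[-0.96,0,0.4,0,0,0,0.7],[-0.96,0,0.4,0,0,0,0.7],[-0.96,0,0.4,0,0,0,0.7]]'
python3 - <<'E'
from plant import telemetry,imaging,finder
from h import *
s=telemetry.get_state(); print(s['eef_pos'],s['time'],need([.5,-.243,.0503],s,-11.3))
for n in ("side","top"):
    p=imaging.read_camera(n); im=p["pixels"][:,:,::-1].copy()
    x,y=(310,340) if n=="side" else (430,200)
    for X in [(0.5,-.243,.078),s['eef_pos']]: u=proj(p,X)[0]; cv2.circle(im,(int(round(u[0])),int(round(u[1]))),1,(0,0,255),-1)
    cv2.imwrite(f"pics/{n}1.png",cv2.resize(im[max(0,y-140):y+120,x-60:x+150],None,fx=2.8,fy=2.3))
E
```

```text
time: 3.1
eef_pos: [0.4092, 0.3703, 0.2314]
tcp_rot: [0.774, 0.634, -0.0, 0.0]
contact_force: [-0.4, 0.2, 0.8]
opening: 0.704
time: 3.5
eef_pos: [0.4686, 0.2083, 0.2317]
tcp_rot: [0.774, 0.633, 0.0, 0.001]
contact_force: [-0.4, 0.5, -0.1]
opening: 0.7
time: 3.9
eef_pos: [0.5133, 0.0488, 0.2318]
tcp_rot: [0.774, 0.633, 0.0, 0.001]
contact_force: [0.2, 1.2, 0.4]
opening: 0.7
time: 4.3
eef_pos: [0.5278, -0.1047, 0.2316]
tcp_rot: [0.775, 0.632, -0.0, 0.001]
contact_force: [1.3, 0.8, -0.3]
opening: 0.699
time: 4.8
eef_pos: [0.4982, -0.2413, 0.1696]
tcp_rot: [0.774, 0.633, -0.0, -0.002]
contact_force: [-0.6, 0.3, -0.3]
opening: 0.697
[ 0.49816574 -0.24132749  0.16964438] 4.8 (np.float64(-11.426762078569448), [array([-0.0102,  0.0167,  0.7956]), array([-0.002 , -0.0014, -0.0014])])
```

View pics/side1.png

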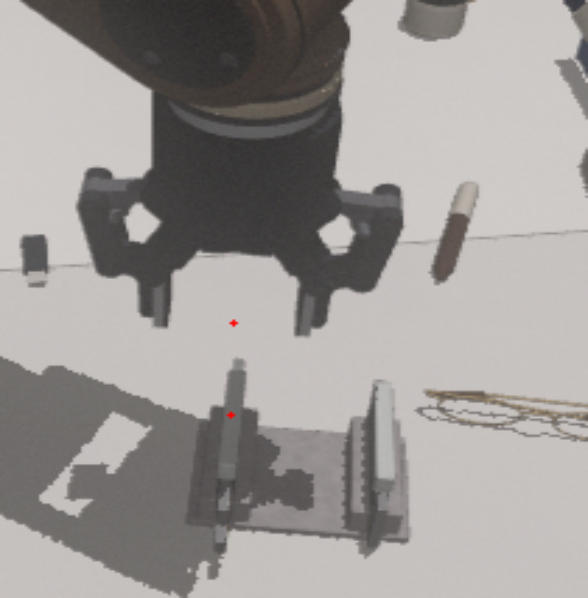

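View pics/top1.png

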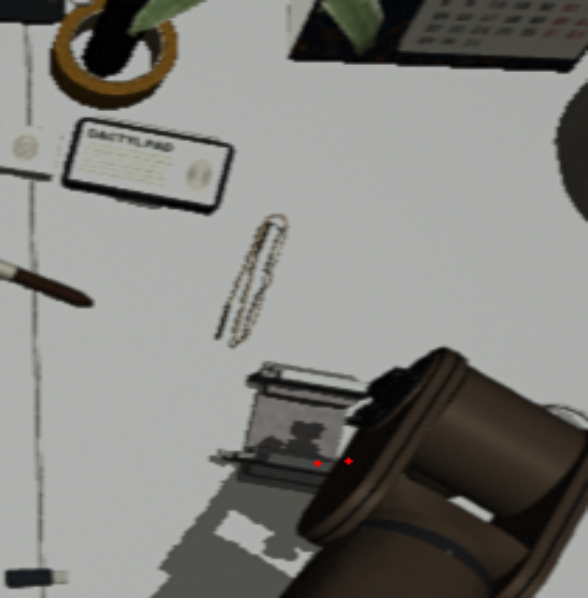

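```bash
python3 -m crank '[[0,0.015,0.2,0,0,0,0.7],[0,0.015,0.4,0,0,0,0.7],[0,0.015,0.55,0,0,0,0.7],[-0.01,0.015,0.65,0,0,0,0.7],[-0.01,0.015,0.73,0,0,0,0.7],[-0.01,0.015,0.785,0,0,0,0.7],[-0.01,0.015,0.785,0,0,0,0.7]]' 20
python3 -m crank '[[0,0,0,0,0,0,0.55],[0,0,0,0,0,0,0.45],[0,0,0,0,0,0,0.35],[0,0,0,0,0,0,0.28],[0,0,0,0,0,0,0.22]]' 20
python3 - <<'E'
from plant import telemetry,imaging,finder
from h import *
s=telemetry.get_state(); print(s['eef_pos'],s['time'],s['opening'],need([.5,-.243,.0503],s,-11.3))
p=imaging.read_camera("side"); im=p["pixels"][:,:,::-1]
cv2.imwrite("pics/side2.png",cv2.resize(im[300:460,270:430],None,fx=3.7,fy=3.7,interpolation=cv2.INTER_CUBIC))
E
```

```text
time: 5.6
eef_pos: [0.5009, -0.243, 0.0532]
tcp_rot: [0.773, 0.634, -0.0, -0.0]
contact_force: [0.1, -1.1, -0.5]
opening: 0.698
time: 6.1
eef_pos: [0.5011, -0.2437, 0.0539]
tcp_rot: [0.774, 0.634, 0.0, 0.0]
contact_force: [0.3, -0.3, 0.9]
opening: 0.22
[ 0.50108564 -0.24369621  0.05392965] 6.1 0.2195246732731889 (np.float64(-11.35921983870965), [array([ 0.0031, -0.008 ,  0.0242]), array([ 0.0004,  0.0002, -0.0007])])
```

View pics/side2.png

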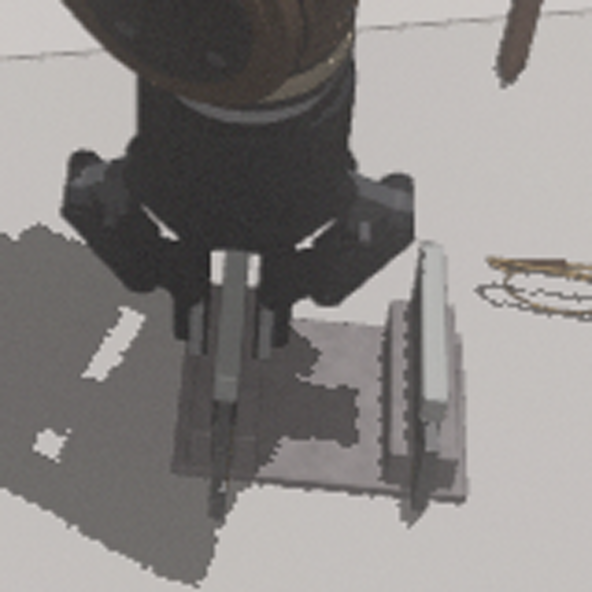

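```bash
python3 -m crank '[[0,0,0.02,0,0,0,0.15],[0,0,0.02,0,0,0,0.1],[0,0,0.02,0,0,0,0.05],[0,0,0.02,0,0,0,0],[0,0,0.02,0,0,0,0],[0,0,0.02,0,0,0,0]]' 25
```

```text
time: 6.75
eef_pos: [0.5009, -0.2435, 0.0504]
tcp_rot: [0.774, 0.634, -0.0, -0.0]
contact_force: [0.1, -0.7, -1.5]
opening: 0.11
```

```bash
python3 -m crank '[[0,0,0,0,0,0,0],[0,0,-0.05,0,0,0,0],[0,0,-0.15,0,0,0,0],[0,0,-0.3,0,0,0,0],[0,0,-0.5,0,0,0,0],[0,0,-0.7,0,0,0,0],[0,0,-0.9,0,0,0,0],[0,0,-0.95,0,0,0,0],[0,0,-0.95,0,0,0,0]]' 40
python3 - <<'E'
from plant import telemetry,imaging,finder
from h import *
s=telemetry.get_state(); print(s['eef_pos'],s['time'],s['opening'],s['contact_force'])
p=imaging.read_camera("side"); im=p["pixels"][:,:,::-1]
cv2.imwrite("pics/side3.png",cv2.resize(im[260:460,250:450],None,fx=3,fy=3,interpolation=cv2.INTER_CUBIC))
p=imaging.read_camera("top"); im=p["pixels"][:,:,::-1]
cv2.imwrite("pics/top3.png",cv2.resize(im[190:290,210:380],None,fx=4.5,fy=4.5,interpolation=cv2.INTER_CUBIC))
import pickle; pickle.dump(p,open("T3.pkl","wb"))
E
```

```text
time: 7.65
eef_pos: [0.5014, -0.2439, 0.1952]
tcp_rot: [0.773, 0.634, 0.0, 0.002]
contact_force: [-0.8, -0.4, -1.9]
opening: 0.104
[ 0.50139568 -0.24390199  0.1951962 ] 7.65 0.1043591178543244 [-0.77815437 -0.37567341 -1.89787477]
```

View pics/side3.png

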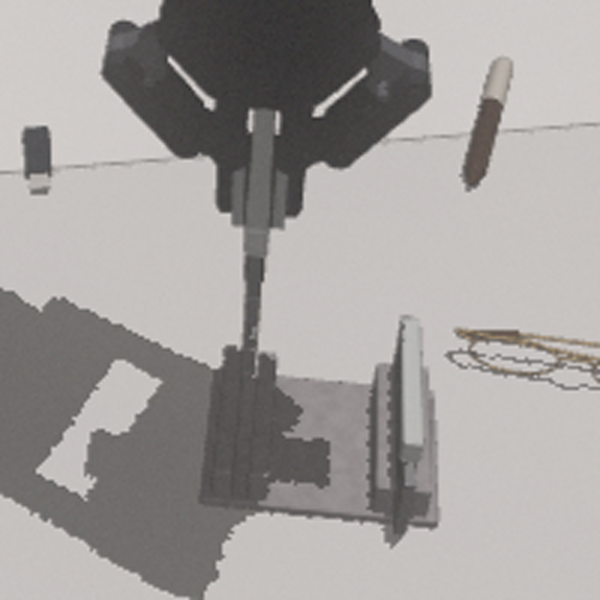

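View pics/top3.png

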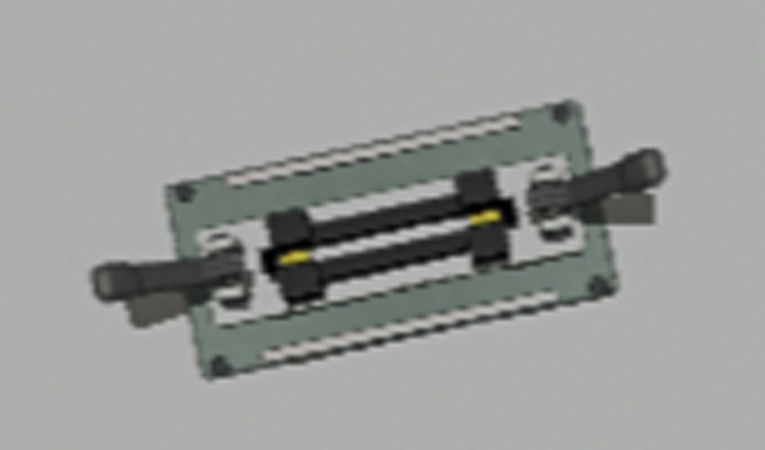

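Run:
```python
import pickle
from h import *
T=pickle.load(open("T3.pkl","rb"))
im=T["pixels"].astype(int)
m=((im[:,:,1]-im[:,:,0])>8)
m[:200]=0;m[285:]=0;m[:,:225]=0;m[:,370:]=0
n,l,st,c=cv2.connectedComponentsWithStats(m.astype(np.uint8)); 
mm=np.zeros_like(m)
for i in range(1,n):
    if st[i,4]>30: mm|=l==i; print(st[i])
ys,xs=np.nonzero(mm); 
# fit in world at z=zt: edges by minAreaRect of rectified points
for zt in (.008,.012):
    W=np.array([onplane(T,r,c,zt)[:2] for r,c in zip(ys,xs)])
    r=cv2.minAreaRect((W*1000).astype(np.float32)); print(zt,r)
big=np.zeros((100,170),np.uint8); cv2.imwrite("pics/mask.png",cv2.resize((mm*255).astype(np.uint8)[190:290,210:380],None,fx=4,fy=4))
print("slot pts z=.056",[onplane(T,r,c,.056).round(4) for c,r in ((276,246.2),(317.3,238))])
cv2.imwrite("pics/slot.png",cv2.resize(T["pixels"][225:265,260:335,::-1],None,fx=10,fy=10,interpolation=cv2.INTER_CUBIC))
```

```text
[247 213  94  34 748]
[252 240  95  34 689]
0.008 ((551.4948120117188, 156.29254150390625), (97.15394592285156, 211.13619995117188), 11.167723655700684)
0.012 ((551.1571655273438, 156.13629150390625), (96.86199188232422, 210.50149536132812), 11.167702674865723)
slot pts z=.056 [array([0.5403, 0.1988, 0.056 ]), array([0.557 , 0.1085, 0.056 ])]
```

View pics/slot.png

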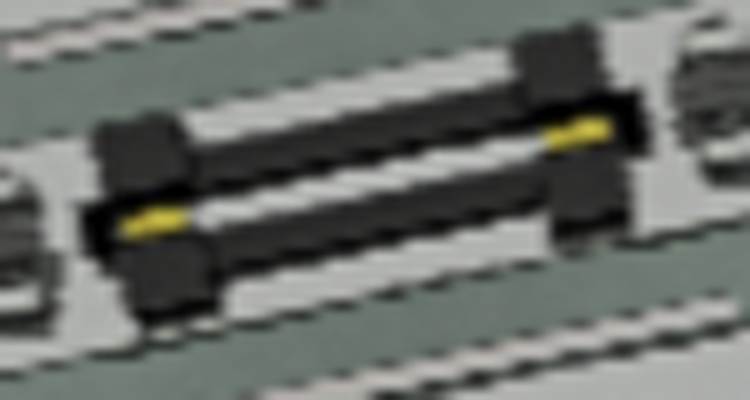

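View pics/mask.png

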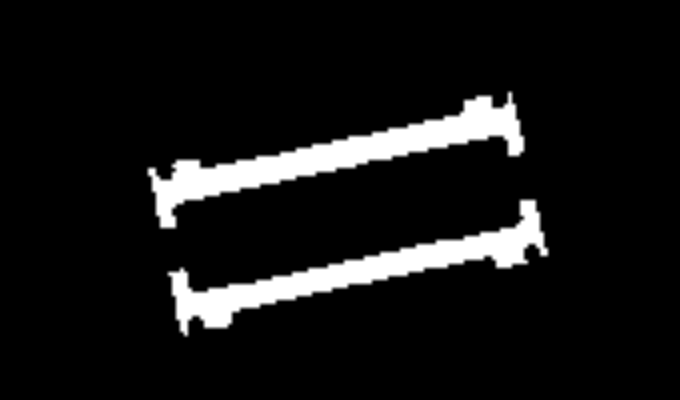

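```bash
python3 -m crank '[[0.2,0,0,0,0,0,0],[0.5,0,0,0,0,-0.1,0],[0.8,0,0,0,0,-0.2,0],[0.98,0,0,0,0,-0.25,0],[0.98,0,0,0,0,-0.25,0],[0.98,0,0,0,0,-0.25,0]]' 40
python3 -m crank '[[0.2,0,0,0,0,0,0],[0.5,0.2,0,0,0,0,0],[0.8,0.3,0,0,0,0,0],[0.98,0.4,0,0,0,0,0],[0.98,0.4,0,0,0,0,0]]' 40
python3 - <<'E'
from plant import telemetry
from h import *
import pickle
s=telemetry.get_state(); print(s['eef_pos'],s['time'],s['opening'],need([.55,.155,.13],s,11.2))
P=pickle.load(open("P0.pkl","rb"))["side"]
for z in (.0,.01): print(np.array([onplane(P,r,c,z)[:2] for c,r in ((296.25,220),(325,278.75),(367.5,267.5),(333.75,212.5))]).round(4))
E
```

```text
time: 8.35
eef_pos: [0.5288, -0.0987, 0.1909]
tcp_rot: [0.635, 0.773, -0.001, -0.002]
contact_force: [-0.7, -0.5, -2.2]
opening: 0.112
time: 8.85
eef_pos: [0.5605, 0.0584, 0.192]
tcp_rot: [0.634, 0.773, -0.0, -0.001]
contact_force: [-0.0, -0.6, -1.7]
opening: 0.106
[0.56051533 0.05844368 0.19202421] 8.85 0.10599331571109531 (np.float64(11.259222789389062), [array([0.6445, 0.0574, 0.4142]), array([-0.0008, -0.0007,  0.0007])])
[[0.4849 0.2553]
 [0.5285 0.0459]
 [0.624  0.0702]
 [0.5807 0.2771]]
[[0.4841 0.242 ]
 [0.527  0.0358]
 [0.621  0.0598]
 [0.5784 0.2635]]
```

```bash
python3 -m crank '[[0.2,0.03,0,0,0,0,0],[0.4,0.057,0,0,0,0,0],[0.6,0.057,0.1,0,0,0,0],[0.645,0.057,0.25,0,0,0,0],[0.645,0.057,0.4,0,0,0,0],[0.645,0.057,0.45,0,0,0,0],[0.645,0.057,0.45,0,0,0,0],[0.645,0.057,0.45,0,0,0,0]]' 40
python3 - <<'E'
from plant import telemetry,imaging
from h import *
import pickle
s=telemetry.get_state(); print(s['eef_pos'],s['time'],s['contact_force'],need([.55,.155,.115],s,11.2))
P={n:imaging.read_camera(n) for n in ("side","top")}; pickle.dump(P,open("P4.pkl","wb"))
for n,(x,y,w,h,k) in dict(side=(280,140,110,145,4),top=(210,180,180,110,4)).items():
    cv2.imwrite(f"pics/{n}4.png",cv2.resize(P[n]["pixels"][y:y+h,x:x+w,::-1],None,fx=k,fy=k,interpolation=cv2.INTER_CUBIC))
E
```

```text
time: 9.65
eef_pos: [0.5508, 0.1519, 0.1262]
tcp_rot: [0.636, 0.772, 0.0, 0.0]
contact_force: [-0.3, -0.3, -2.0]
opening: 0.109
[0.55077474 0.15192058 0.12618817] 9.65 [-0.30008652 -0.29305784 -2.04000808] (np.float64(11.045803292651208), [array([ 0.0212, -0.0012,  0.0746]), array([ 0.0005,  0.0002, -0.0017])])
```

View pics/side4.png

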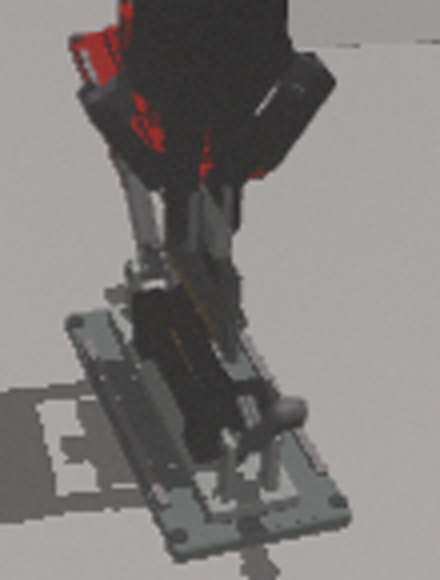

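View pics/top4.png

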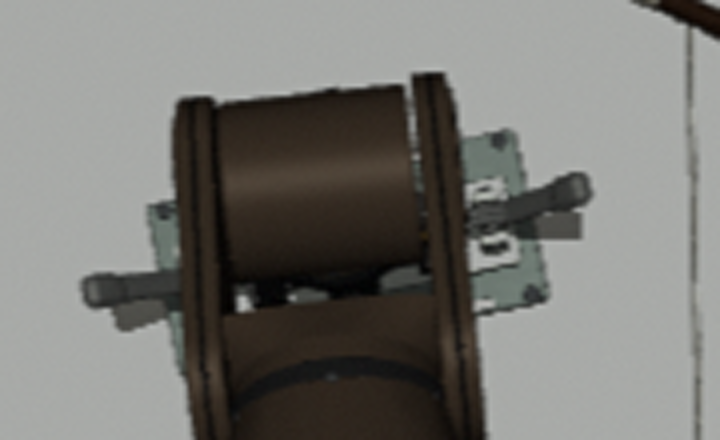

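```bash
cat > ov.py <<'E'
from h import *
import pickle,sys
def ov(P,tcp,yaw,name,x=305,y=190,w=75,h=75,k=8,dx=0):
    a=np.radians(yaw); ex=np.array([np.cos(a),np.sin(a),0]); ey=np.array([-np.sin(a),np.cos(a),0])
    im=cv2.resize(P["pixels"][y:y+h,x:x+w,::-1],None,fx=k,fy=k,interpolation=cv2.INTER_CUBIC)
    def L(A,B,c):
        u=(proj(P,[A,B])-[x,y]+.5)*k; cv2.line(im,tuple(int(v) for v in u[0]),tuple(int(v) for v in u[1]),c,1)
    c=np.array(tcp)-[0,0,.0424]; b=c.copy(); g=c.copy(); g[2]=.056
    L(b-ey*.055-ex*.003,b+ey*.055-ex*.003,(0,0,255)); L(b-ey*.055+ex*.003,b+ey*.055+ex*.003,(0,0,255)); 
    g=g+ex*dx
    for s in (-.0042,.0042): L(g-ey*.057+ex*s,g+ey*.057+ex*s,(0,255,0))
    for s in (-.021,.021):
        for e in (-1,1): L(g+e*ey*.057+ex*s,g+e*ey*.037+ex*s,(255,255,0))
    for e in (-.057,-.037,.037,.057): L(g+ey*e+ex*.021,g+ey*e-ex*.021,(255,0,255))
    cv2.imwrite(name,im)
E
python3 - <<'E'
from ov import *
P=pickle.load(open("P4.pkl","rb"))["side"]
cv2.imwrite("pics/s4z.png",cv2.resize(P["pixels"][190:265,305:380,::-1],None,fx=8,fy=8,interpolation=cv2.INTER_CUBIC))
ov(P,[.5508,.1519,.1262],11.05,"pics/ov4.png")
E
```

View pics/s4z.png

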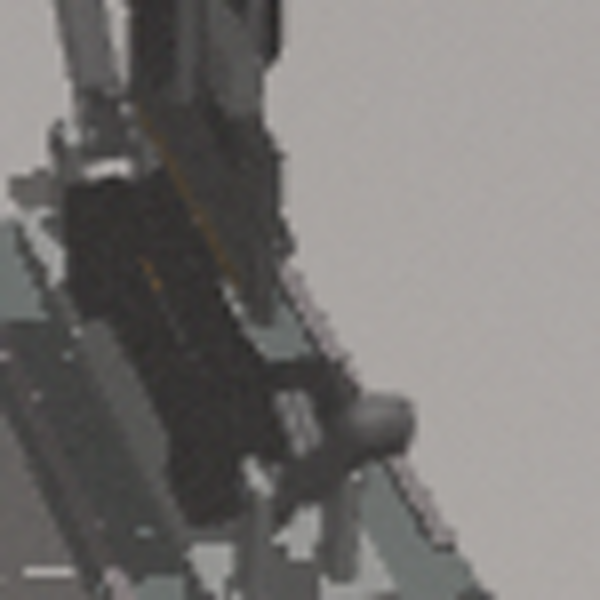

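View pics/ov4.png

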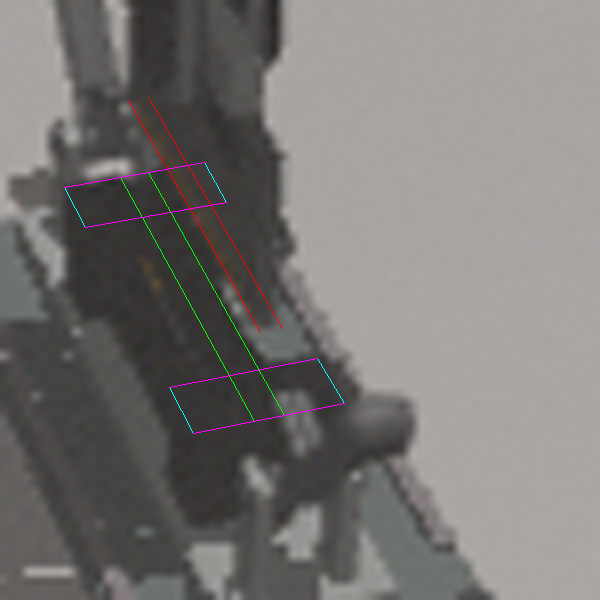

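Run:
```python
from ov import *
P=pickle.load(open("P4.pkl","rb"))["side"]
P["pixels"]=(255*np.clip((P["pixels"].astype(float)-20)/70,0,1)**.8).astype(np.uint8)
cv2.imwrite("pics/s4e.png",cv2.resize(P["pixels"][205:260,305:360,::-1],None,fx=11,fy=11,interpolation=cv2.INTER_CUBIC))
Q=pickle.load(open("P0.pkl","rb"))["side"]
Q["pixels"]=(255*np.clip((Q["pixels"].astype(float)-20)/70,0,1)**.8).astype(np.uint8)
ov(Q,[.5508,.1519,.1262],11.05,"pics/ov0e.png",x=305,y=205,w=55,h=55,k=11)
cv2.imwrite("pics/s0e.png",cv2.resize(Q["pixels"][205:260,305:360,::-1],None,fx=11,fy=11,interpolation=cv2.INTER_CUBIC))
```

```text
(no output)
```

View pics/s0e.png

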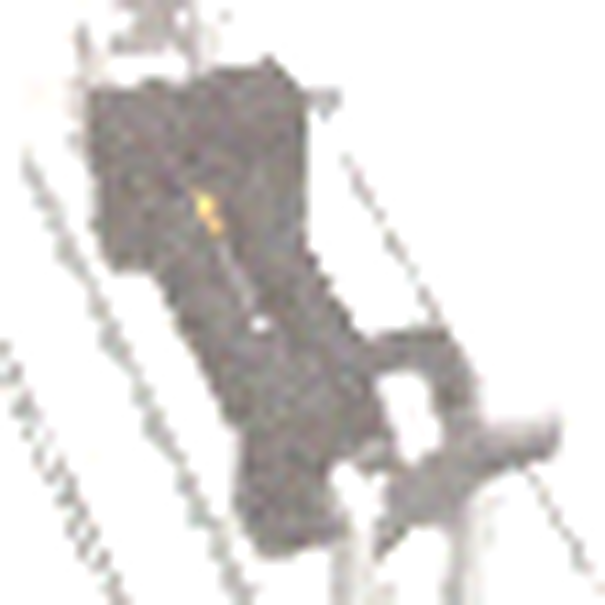

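View pics/ov0e.png

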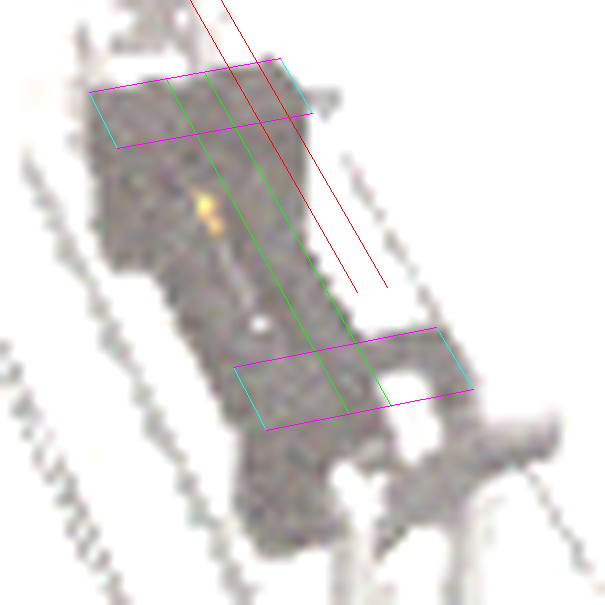

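```bash
python3 -m crank '[[0,0,0.05,0,0,-0.004,0],[0,0,0.1,0,0,-0.004,0],[0,0,0.15,0,0,-0.004,0],[0,0,0.165,0,0,-0.004,0],[0,0,0.165,0,0,-0.004,0],[0,0,0.165,0,0,-0.004,0]]' 40
python3 -c "
from plant import telemetry
from h import *
s=telemetry.get_state(); print(s['eef_pos'],s['contact_force'],s['wrist_torque'],need([.5508,.1519,.0995],s,11.4))"
```

```text
time: 10.35
eef_pos: [0.5501, 0.1531, 0.1008]
tcp_rot: [0.633, 0.774, -0.0, -0.0]
contact_force: [-0.6, -0.6, -1.9]
opening: 0.108
[0.55008219 0.15306349 0.10077707] [-0.62073615 -0.62384825 -1.86548093] [-0.01250988  0.00962414 -0.00450759] (np.float64(11.512882015220981), [array([-0.0086,  0.0031,  0.0085]), array([-0.    ,  0.    ,  0.0013])])
```

```bash
python3 -m crank '[[0,0.002,0.005,0,0,0,0],[0,0.003,0.01,0,0,0,0],[0,0.003,0.015,0,0,0,0],[0,0.003,0.02,0,0,0,0],[0,0.003,0.022,0,0,0,0]]' 40
```

```text
time: 10.85
eef_pos: [0.5507, 0.1531, 0.0977]
tcp_rot: [0.633, 0.774, 0.0, 0.0]
contact_force: [0.8, -0.3, -1.2]
opening: 0.11
```

```bash
python3 -m crank '[[0,0,0.005,0,0,0,0],[0,0,0.01,0,0,0,0],[0,0,0.012,0,0,0,0],[0,0,0.012,0,0,0,0]]' 40; python3 -c "
from plant import telemetry
s=telemetry.get_state(); print(s['eef_pos'],s['contact_force'],s['wrist_torque'])"
```

```text
time: 11.25
eef_pos: [0.5508, 0.1531, 0.0958]
tcp_rot: [0.633, 0.774, 0.0, 0.0]
contact_force: [2.0, 0.4, -1.1]
opening: 0.111
[0.55082201 0.15312291 0.09583226] [ 2.00300701  0.35265589 -1.10100177] [ 0.01184152 -0.28987322  0.02734435]
```

```bash
python3 -m crank '[[0,0.004,0,0,0,0,0],[0,0.006,0.005,0,0,0,0],[0,0.006,0.01,0,0,0,0],[0,0.006,0.015,0,0,0,0],[0,0.006,0.015,0,0,0,0]]' 40; python3 -c "
from plant import telemetry
s=telemetry.get_state(); print(s['eef_pos'],s['contact_force'],s['wrist_torque'])"
```

```text
time: 11.75
eef_pos: [0.551, 0.1532, 0.0931]
tcp_rot: [0.633, 0.774, -0.0, -0.0]
contact_force: [0.3, 0.6, -1.2]
opening: 0.102
[0.55101279 0.15324957 0.09312324] [ 0.30991589  0.63216379 -1.23066476] [ 0.03000902 -0.00740009 -0.00686449]
```

```bash
python3 -m crank '[[0,0,0.013,0,0,0,0],[0,0,0.026,0,0,0,0],[0,0,0.04,0,0,0,0],[0,0,0.04,0,0,0,0]]' 40;  python3 -m crank '[[0,0,0.013,0,0,0,0],[0,0,0.026,0,0,0,0],[0,0,0.04,0,0,0,0],[0,0,0.05,0,0,0,0],[0,0,0.05,0,0,0,0]]' 40; python3 -c "
from plant import telemetry
s=telemetry.get_state(); print(s['eef_pos'],s['contact_force'],s['wrist_torque'])"
```

```text
time: 12.15
eef_pos: [0.5511, 0.1532, 0.0869]
tcp_rot: [0.633, 0.774, -0.0, -0.0]
contact_force: [0.6, 1.3, -2.4]
opening: 0.109
time: 12.65
eef_pos: [0.5511, 0.1533, 0.0796]
tcp_rot: [0.633, 0.774, -0.0, -0.0]
contact_force: [-1.0, -0.4, -2.2]
opening: 0.106
[0.55108555 0.15325626 0.07959538] [-1.0215209  -0.44009011 -2.21088626] [-0.01915436  0.0005013   0.05201891]
```

Sliding freely in the slot. The contacts should come at TCP ≈ 0.068, so the last part goes in small steps.

```bash
python3 -m crank '[[0,0,0.013,0,0,0,0],[0,0,0.026,0,0,0,0],[0,0,0.04,0,0,0,0],[0,0,0.05,0,0,0,0],[0,0,0.058,0,0,0,0],[0,0,0.058,0,0,0,0]]' 40; python3 -c "
from plant import telemetry
s=telemetry.get_state(); print(s['eef_pos'],s['contact_force'],s['wrist_torque'])"
```

```text
time: 13.25
eef_pos: [0.5512, 0.1533, 0.071]
tcp_rot: [0.633, 0.774, -0.0, -0.0]
contact_force: [-0.8, 0.1, -0.9]
opening: 0.11
[0.55120967 0.15326073 0.07103399] [-0.80531699  0.09401777 -0.87673288] [ 0.0310817   0.01126309 -0.02734396]
```

```bash
python3 -m crank '[[0,0,0.004,0,0,0,0],[0,0,0.007,0,0,0,0],[0,0,0.007,0,0,0,0]]' 40; python3 -m crank '[[0,0,0.003,0,0,0,0],[0,0,0.006,0,0,0,0],[0,0,0.006,0,0,0,0]]' 40
```

```text
time: 13.55
eef_pos: [0.5513, 0.1533, 0.0702]
tcp_rot: [0.633, 0.774, -0.0, 0.0]
contact_force: [0.4, -0.3, -1.6]
opening: 0.108
time: 13.85
eef_pos: [0.5513, 0.1533, 0.0693]
tcp_rot: [0.633, 0.774, -0.0, -0.0]
contact_force: [-0.8, 0.1, -2.6]
opening: 0.112
```

```bash
python3 -m crank '[[0,0,0.003,0,0,0,0],[0,0,0.004,0,0,0,0],[0,0,0.004,0,0,0,0]]' 40; python3 -m crank '[[0,0,0.003,0,0,0,0],[0,0,0.004,0,0,0,0],[0,0,0.004,0,0,0,0]]' 40
```

```text
time: 14.15
eef_pos: [0.5513, 0.1533, 0.0687]
tcp_rot: [0.633, 0.774, -0.0, -0.0]
contact_force: [0.2, -0.2, -1.9]
opening: 0.11
time: 14.45
eef_pos: [0.5515, 0.1533, 0.0685]
tcp_rot: [0.633, 0.774, 0.0, 0.0]
contact_force: [-0.9, -1.3, 0.8]
opening: 0.108
```

```bash
python3 -m crank '[[0,0,0,0,0,0,0.15],[0,0,0,0,0,0,0.2],[0,0,0,0,0,0,0.3],[0,0,0,0,0,0,0.4],[0,0,0,0,0,0,0.5],[0,0,0,0,0,0,0.5]]'; python3 -m crank '[[0,0,-0.05,0,0,0,0.5],[0,0,-0.2,0,0,0,0.5],[0,0,-0.5,0,0,0,0.5],[0,0,-0.8,0,0,0,0.5],[0,0,-0.9,0,0,0,0.5],[0,0,-0.9,0,0,0,0.5]]'
python3 - <<'E'
from plant import telemetry,imaging,finder
from h import *
import pickle
s=telemetry.get_state(); print(s['eef_pos'],s['time'],s['contact_force'])
P={n:imaging.read_camera(n) for n in ("side","top")}; pickle.dump(P,open("P5.pkl","wb"))
for n,(x,y,w,h,k) in dict(side=(280,140,110,145,4),top=(210,180,180,110,4)).items():
    cv2.imwrite(f"pics/{n}5.png",cv2.resize(P[n]["pixels"][y:y+h,x:x+w,::-1],None,fx=k,fy=k,interpolation=cv2.INTER_CUBIC))
E
```

```text
time: 15.05
eef_pos: [0.5514, 0.1533, 0.0681]
tcp_rot: [0.633, 0.774, 0.0, 0.0]
contact_force: [-0.2, 0.1, -0.6]
opening: 0.502
time: 15.65
eef_pos: [0.5534, 0.1535, 0.2073]
tcp_rot: [0.633, 0.774, 0.003, 0.003]
contact_force: [0.6, -0.6, -0.4]
opening: 0.5
[0.5533806  0.15352826 0.20733163] 15.65 [ 0.57359958 -0.56019238 -0.36468372]
```

View pics/side5.png

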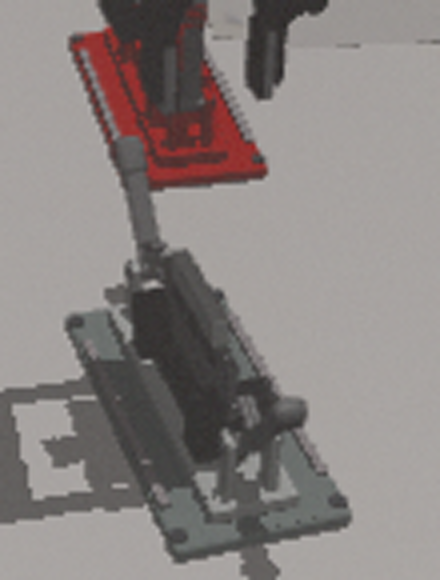

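View pics/top5.png

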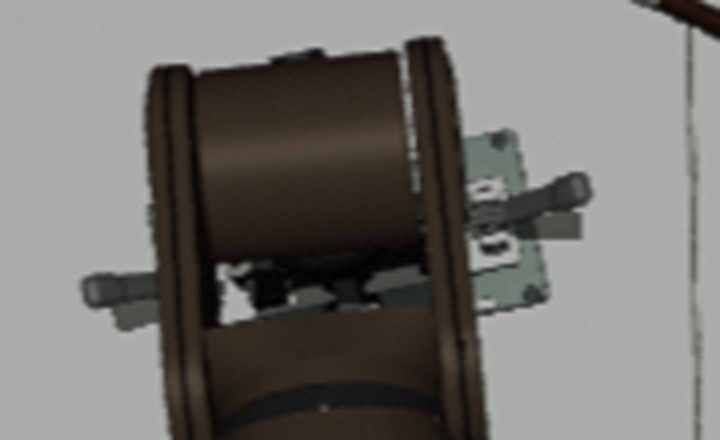

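Run:
```python
from h import *
import pickle
P=pickle.load(open("P0.pkl","rb")); T,S=P["top"],P["side"]
a=np.radians(11.3); ex=np.array([np.cos(a),np.sin(a)]); ey=np.array([-np.sin(a),np.cos(a)]); c=np.array([.5513,.1533])
for nm,p,pts in (("top",T,[(234,252.4),(355,226.6)]),("side",S,[(280+130/4,140+150/4),(280+285/4,140+410/4)])):
  for (u,v) in pts:
    for z in (.09,.096,.102):
        w=onplane(p,v,u,z)[:2]-c; print(nm,z,"x' %.4f y' %.4f  sin=%.3f z-> %.4f"%(w@ex,w@ey,(abs(w@ey)-.081)/.073,.051+.073*np.sqrt(max(0,1-((abs(w@ey)-.081)/.073)**2))))
print(tri(ray(T,252.4,234),ray(S,140+150/4,280+130/4)),tri(ray(T,226.6,355),ray(S,140+410/4,280+285/4)))
```

```text
top 0.09 x' 0.0008 y' 0.1348  sin=0.736 z-> 0.1004
top 0.096 x' 0.0002 y' 0.1340  sin=0.726 z-> 0.1012
top 0.102 x' -0.0004 y' 0.1332  sin=0.715 z-> 0.1020
top 0.09 x' 0.0008 y' -0.1280  sin=0.644 z-> 0.1069
top 0.096 x' 0.0002 y' -0.1275  sin=0.637 z-> 0.1073
top 0.102 x' -0.0004 y' -0.1270  sin=0.630 z-> 0.1077
side 0.09 x' 0.0075 y' 0.1495  sin=0.938 z-> 0.0763
side 0.096 x' 0.0046 y' 0.1401  sin=0.810 z-> 0.0938
side 0.102 x' 0.0016 y' 0.1307  sin=0.681 z-> 0.1044
side 0.09 x' 0.0076 y' -0.1060  sin=0.343 z-> 0.1196
side 0.096 x' 0.0047 y' -0.1126  sin=0.433 z-> 0.1168
side 0.102 x' 0.0017 y' -0.1192  sin=0.524 z-> 0.1132
(array([0.52621373, 0.28397188, 0.100659  ]), np.float64(0.0025490501765627225)) (array([0.57483992, 0.0291125 , 0.10845107]), np.float64(0.0005117024888994779))
```

```bash
python3 -m crank '[[0.2,0,-0.1,0,0,0,0.2],[0.5,0,-0.1,0,0,0,0],[0.8,0,0,0,0,0,0],[0.98,0,0,0,0,0,0],[0.98,0,0,0,0,0,0],[0.98,0,0,0,0,0,0]]' 40
cat >> h.py <<'E'
a=np.radians(11.3); ex=np.array([np.cos(a),np.sin(a)]); ey=np.array([-np.sin(a),np.cos(a)]); c0=np.array([.5513,.1533])
def D(yp,z,xp=0): return np.r_[c0+ex*xp+ey*yp,z]
def dk(pos): w=np.array(pos[:2])-c0; return np.round([w@ex,w@ey,pos[2]],4)
E
python3 - <<'E'
from plant import telemetry,imaging
from h import *
s=telemetry.get_state(); print(dk(s['eef_pos']),s['opening'],need(D(.168,.20),s,11.3),need(D(.168,.089),s,11.3))
p=imaging.read_camera("side"); x,y,w,h,k=270,100,130,180,3.3
cv2.imwrite("pics/s6.png",cv2.resize(p["pixels"][y:y+h,x:x+w,::-1],None,fx=k,fy=k,interpolation=cv2.INTER_CUBIC))
E
```

```text
time: 16.35
eef_pos: [0.5207, 0.2971, 0.2003]
tcp_rot: [0.632, 0.775, -0.002, -0.001]
contact_force: [0.3, 0.3, 1.0]
opening: -0.003
[-0.0018  0.147   0.2003] -0.0025945319622341975 (np.float64(11.58695710126951), [array([0.1399, 0.013 , 0.0016]), array([-0.003 ,  0.0008,  0.0032])]) (np.float64(11.58695710126951), [array([0.1408, 0.0164, 0.7416]), array([-0.003 ,  0.0008,  0.0032])])
```

View pics/s6.png

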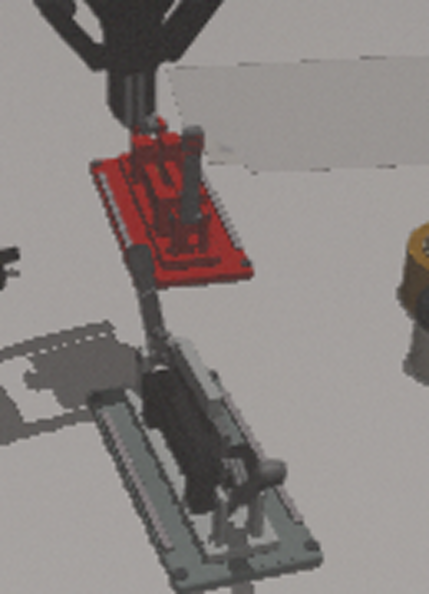

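```bash
python3 -m crank '[[0.1,0.013,0,0,0,0.003,0],[0.14,0.013,0,0,0,0.003,0],[0.14,0.013,0.2,0,0,0.003,0],[0.14,0.014,0.4,0,0,0.003,0],[0.14,0.015,0.55,0,0,0.003,0],[0.14,0.015,0.65,0,0,0.003,0],[0.14,0.015,0.73,0,0,0.003,0],[0.14,0.015,0.73,0,0,0.003,0]]' 40
python3 - <<'E'
from plant import telemetry,imaging
from h import *
s=telemetry.get_state(); print(s['time'],dk(s['eef_pos']),s['contact_force'],need(D(.151,.089),s,11.3))
p=imaging.read_camera("side"); x,y,w,h,k=270,100,130,180,3.3
cv2.imwrite("pics/s7.png",cv2.resize(p["pixels"][y:y+h,x:x+w,::-1],None,fx=k,fy=k,interpolation=cv2.INTER_CUBIC))
E
```

```text
time: 17.2
eef_pos: [0.5193, 0.3179, 0.0921]
tcp_rot: [0.635, 0.773, -0.001, -0.001]
contact_force: [1.1, 0.3, 0.5]
opening: -0.004
17.2 [0.0009 0.1677 0.0921] [1.06159715 0.29797431 0.53086408] (np.float64(11.2194552357295), [array([-0.1114, -0.0055,  0.0205]), array([-0.0018,  0.0003, -0.0009])])
```

View pics/s7.png

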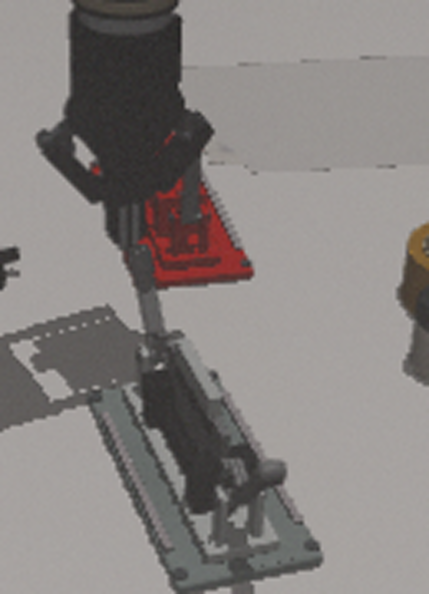

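```bash
python3 -m crank '[[-0.03,-0.004,0.02,0,0,0,0],[-0.05,-0.005,0.02,0,0,0,0],[-0.07,-0.005,0.02,0,0,0,0],[-0.08,-0.005,0.02,0,0,0,0],[-0.08,-0.005,0.02,0,0,0,0]]'; python3 -m crank '[[-0.006,0,0,0,0,0,0],[-0.012,0,0,0,0,0,0],[-0.018,0,0,0,0,0,0],[-0.018,0,0,0,0,0,0]]';  python3 -c "
from plant import telemetry
from h import *
s=telemetry.get_state(); print(dk(s['eef_pos']),s['contact_force'],s['wrist_torque'])"
```

```text
time: 17.75
eef_pos: [0.5219, 0.3062, 0.091]
tcp_rot: [0.635, 0.773, 0.0, 0.0]
contact_force: [0.2, 0.1, 0.0]
opening: 0.001
time: 18.15
eef_pos: [0.5221, 0.3042, 0.0907]
tcp_rot: [0.635, 0.773, 0.0, -0.0]
contact_force: [0.0, 2.6, 0.1]
opening: 0.003
[0.0009 0.1537 0.0907] [0.01734464 2.58633997 0.0887645 ] [ 0.36796126  0.09099797 -0.00148446]
```

```bash
python3 -m crank '[[-0.007,0,-0.008,0,0,0,0],[-0.015,0,-0.015,0,0,0,0],[-0.024,0,-0.025,0,0,0,0],[-0.033,0,-0.034,0,0,0,0]]';  python3 -c "
from plant import telemetry
from h import *
s=telemetry.get_state(); print(dk(s['eef_pos']),s['contact_force'],s['wrist_torque'])"
```

```text
time: 18.55
eef_pos: [0.5228, 0.2998, 0.0954]
tcp_rot: [0.635, 0.773, 0.001, -0.001]
contact_force: [0.9, 4.6, -2.7]
opening: 0.004
[0.0008 0.1492 0.0954] [ 0.94284973  4.63376437 -2.68124435] [ 0.84744805  0.01087297 -0.01336959]
```

```bash
python3 -m crank '[[-0.01,0,-0.009,0,0,0,0],[-0.02,0,-0.017,0,0,0,0],[-0.03,0,-0.026,0,0,0,0],[-0.041,0,-0.034,0,0,0,0],[-0.051,0,-0.042,0,0,0,0],[-0.061,0,-0.05,0,0,0,0]]';  python3 -c "
from plant import telemetry
from h import *
s=telemetry.get_state(); print(dk(s['eef_pos']),s['contact_force'],s['wrist_torque'])"
python3 -m crank '[[-0.011,0,-0.007,0,0,0,0],[-0.022,0,-0.014,0,0,0,0],[-0.033,0,-0.021,0,0,0,0],[-0.044,0,-0.027,0,0,0,0]]';  python3 -c "
from plant import telemetry
from h import *
s=telemetry.get_state(); print(dk(s['eef_pos']),s['contact_force'],s['wrist_torque'])"
```

```text
time: 19.15
eef_pos: [0.5246, 0.2908, 0.1029]
tcp_rot: [0.635, 0.773, 0.001, -0.001]
contact_force: [1.5, 4.3, -1.9]
opening: 0.004
[0.0008 0.1401 0.1029] [ 1.4610538   4.2505493  -1.87405519] [ 0.85435331 -0.07439264  0.00413532]
time: 19.55
eef_pos: [0.5259, 0.2843, 0.1071]
tcp_rot: [0.635, 0.773, 0.001, -0.001]
contact_force: [1.0, 4.7, -2.6]
opening: -0.001
[0.0008 0.1335 0.1071] [ 1.00302165  4.72114116 -2.57207982] [ 0.83923516 -0.01587492  0.01495333]
```

```bash
python3 -m crank '[[-0.011,0,-0.006,0,0,0,0],[-0.023,0,-0.012,0,0,0,0],[-0.034,0,-0.017,0,0,0,0],[-0.046,0,-0.023,0,0,0,0]]';  python3 -c "
from plant import telemetry
from h import *
s=telemetry.get_state(); print(dk(s['eef_pos']),s['contact_force'],s['wrist_torque'])"
```

```text
time: 19.95
eef_pos: [0.5272, 0.2776, 0.1106]
tcp_rot: [0.635, 0.773, 0.001, -0.001]
contact_force: [-0.1, 5.4, -2.5]
opening: -0.002
[0.0008 0.1266 0.1106] [-0.14213685  5.44523343 -2.49870647] [0.80997968 0.0245933  0.03417806]
```

```bash
python3 -m crank '[[-0.011,0,-0.005,0,0,0,0],[-0.023,0,-0.01,0,0,0,0],[-0.034,0,-0.014,0,0,0,0]]';  python3 -c "
from plant import telemetry
from h import *
s=telemetry.get_state(); print(dk(s['eef_pos']),s['contact_force'],s['wrist_torque'])"
```

```text
time: 20.25
eef_pos: [0.5283, 0.2726, 0.1126]
tcp_rot: [0.635, 0.773, 0.001, -0.001]
contact_force: [-0.7, 6.0, -2.7]
opening: 0.002
[0.0008 0.1215 0.1126] [-0.74794351  5.99884859 -2.6509456 ] [ 0.86531985 -0.02144027 -0.01743053]
```

```bash
python3 -m crank '[[-0.012,0,-0.005,0,0,0,0],[-0.023,0,-0.009,0,0,0,0],[-0.035,0,-0.013,0,0,0,0]]';  python3 -c "
from plant import telemetry
from h import *
s=telemetry.get_state(); print(dk(s['eef_pos']),s['contact_force'],s['wrist_torque'])"
```

```text
time: 20.55
eef_pos: [0.5293, 0.2675, 0.1145]
tcp_rot: [0.635, 0.773, 0.001, -0.001]
contact_force: [0.8, 6.3, -2.5]
opening: -0.0
[0.0008 0.1163 0.1145] [ 0.83354665  6.27586778 -2.49226556] [0.96010983 0.02073173 0.05855834]
```

```bash
python3 -m crank '[[-0.008,0,-0.003,0,0,0,0],[-0.016,0,-0.005,0,0,0,0],[-0.024,0,-0.008,0,0,0,0]]';  python3 - <<'E'
from plant import telemetry,imaging
from h import *
s=telemetry.get_state(); print(dk(s['eef_pos']),s['contact_force'],s['wrist_torque'])
p=imaging.read_camera("side"); x,y,w,h,k=270,100,130,180,3.3
cv2.imwrite("pics/s8.png",cv2.resize(p["pixels"][y:y+h,x:x+w,::-1],None,fx=k,fy=k,interpolation=cv2.INTER_CUBIC))
E
```

```text
time: 20.85
eef_pos: [0.5298, 0.2645, 0.1153]
tcp_rot: [0.635, 0.773, 0.001, -0.001]
contact_force: [0.7, 7.4, -4.4]
opening: 0.003
[0.0007 0.1132 0.1153] [ 0.70478636  7.36014578 -4.39030598] [ 1.15272684 -0.13996685  0.00902498]
```

View pics/s8.png

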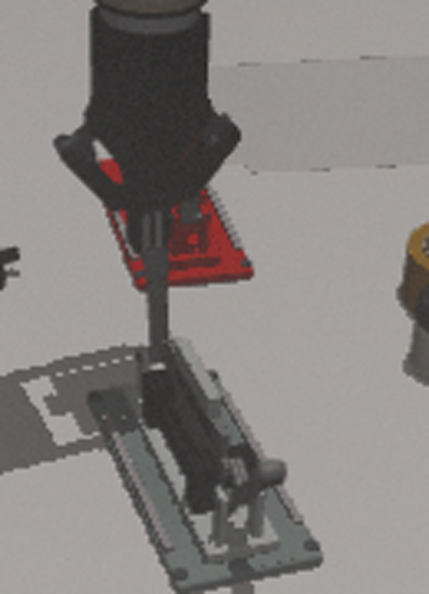

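```bash
python3 -m crank '[[-0.008,0,-0.002,0,0,0,0],[-0.016,0,-0.004,0,0,0,0],[-0.024,0,-0.006,0,0,0,0]]';  python3 -c "
from plant import telemetry
from h import *
s=telemetry.get_state(); print(dk(s['eef_pos']),s['contact_force'],s['wrist_torque'])"
```

```text
time: 21.2
eef_pos: [0.5305, 0.2611, 0.1161]
tcp_rot: [0.635, 0.773, 0.001, -0.001]
contact_force: [0.2, 7.8, -4.9]
opening: -0.001
[0.0007 0.1098 0.1161] [ 0.18541694  7.7978572  -4.86037088] [ 1.28125438 -0.09963961 -0.0530555 ]
```

```bash
python3 -m crank '[[-0.006,0,-0.001,0,0,0,0],[-0.012,0,-0.003,0,0,0,0]]';  python3 -c "
from plant import telemetry
from h import *
s=telemetry.get_state(); print(dk(s['eef_pos']),s['contact_force'],s['wrist_torque'])"
```

```text
time: 21.4
eef_pos: [0.5308, 0.2595, 0.1165]
tcp_rot: [0.635, 0.773, 0.001, -0.001]
contact_force: [1.2, 7.4, -4.4]
opening: -0.002
[0.0007 0.1081 0.1165] [ 1.1948495   7.44341693 -4.36849162] [ 1.35002473 -0.14254684  0.02592162]
```

```bash
python3 -m crank '[[-0.005,0,-0.001,0,0,0,0],[-0.01,0,-0.001,0,0,0,0]]'
```

```text
time: 21.6
eef_pos: [0.531, 0.2581, 0.1167]
tcp_rot: [0.635, 0.773, 0.002, -0.002]
contact_force: [0.2, 8.5, -4.6]
opening: 0.002
```

```bash
python3 -m crank '[[-0.005,0,-0.001,0,0,0,0],[-0.01,0,-0.001,0,0,0,0]]';  python3 -c "
from plant import telemetry
from h import *
s=telemetry.get_state(); print(dk(s['eef_pos']),s['contact_force'],s['wrist_torque'])"
```

```text
time: 21.8
eef_pos: [0.5314, 0.2568, 0.1169]
tcp_rot: [0.635, 0.773, 0.002, -0.002]
contact_force: [0.2, 8.6, -3.6]
opening: -0.004
[0.0007 0.1054 0.1169] [ 0.19394402  8.62954618 -3.60043285] [ 1.52514572 -0.12381351  0.00254431]
```

```bash
python3 -m crank '[[-0.004,0,0,0,0,0,0],[-0.006,0,0,0,0,0,0]]'
```

```text
time: 22.0
eef_pos: [0.5315, 0.256, 0.117]
tcp_rot: [0.635, 0.773, 0.002, -0.002]
contact_force: [0.3, 8.9, -4.3]
opening: 0.003
```

```bash
python3 -m crank '[[-0.004,0,0,0,0,0,0],[-0.006,0,0,0,0,0,0]]';  python3 -c "
from plant import telemetry
from h import *
s=telemetry.get_state(); print(dk(s['eef_pos']),s['contact_force'],s['wrist_torque'])"
```

```text
time: 22.2
eef_pos: [0.5317, 0.2552, 0.1171]
tcp_rot: [0.635, 0.773, 0.002, -0.002]
contact_force: [0.4, 8.8, -3.6]
opening: 0.003
[0.0007 0.1037 0.1171] [ 0.4164792   8.83707212 -3.58010882] [ 1.45199244 -0.00882893  0.04869417]
```

```bash
python3 -m crank '[[-0.004,0,0,0,0,0,0],[-0.007,0,0,0,0,0,0]]'
```

```text
time: 22.4
eef_pos: [0.5319, 0.2543, 0.1172]
tcp_rot: [0.635, 0.773, 0.002, -0.002]
contact_force: [0.2, 10.7, -2.5]
opening: 0.0
```

```bash
python3 -m crank '[[-0.004,0,0,0,0,0,0],[-0.006,0,0,0,0,0,0]]';  python3 - <<'E'
from plant import telemetry,imaging
from h import *
s=telemetry.get_state(); print(dk(s['eef_pos']),s['contact_force'],s['wrist_torque'])
p=imaging.read_camera("side"); x,y,w,h,k=290,150,90,140,4.2
cv2.imwrite("pics/s9.png",cv2.resize(p["pixels"][y:y+h,x:x+w,::-1],None,fx=k,fy=k,interpolation=cv2.INTER_CUBIC))
E
```

```text
time: 22.6
eef_pos: [0.5321, 0.2534, 0.1173]
tcp_rot: [0.635, 0.773, 0.002, -0.002]
contact_force: [-0.6, 9.2, -3.4]
opening: -0.002
[0.0008 0.102  0.1173] [-0.61968906  9.24660334 -3.44936399] [ 1.57151799 -0.04039579  0.0623262 ]
```

View pics/s9.png

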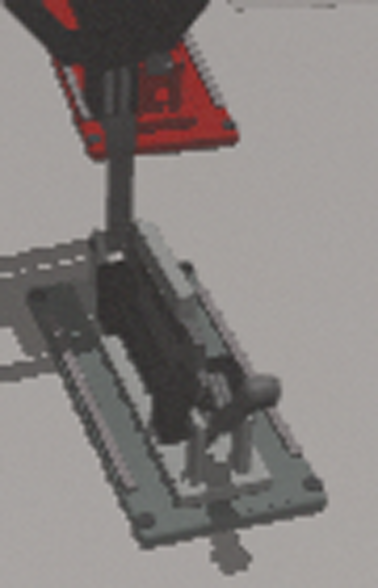

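```bash
python3 -m crank '[[-0.004,0,0,0,0,0,0],[-0.006,0,0,0,0,0,0]]'
```

```text
time: 22.85
eef_pos: [0.5322, 0.2528, 0.1174]
tcp_rot: [0.635, 0.773, 0.002, -0.002]
contact_force: [-0.0, 10.7, -2.1]
opening: -0.002
```

```bash
python3 -m crank '[[-0.004,0,0,0,0,0,0],[-0.006,0,0,0,0,0,0]]';  python3 -c "
from plant import telemetry
from h import *
s=telemetry.get_state(); print(dk(s['eef_pos']),s['contact_force'],s['wrist_torque'])"
```

```text
time: 23.05
eef_pos: [0.5323, 0.2524, 0.1174]
tcp_rot: [0.635, 0.773, 0.002, -0.002]
contact_force: [-0.8, 11.5, -3.1]
opening: -0.001
[0.0008 0.1009 0.1174] [-0.77656643 11.53648737 -3.07205081] [1.95584559 0.07861324 0.02309733]
```

```bash
python3 -m crank '[[-0.004,0,0,0,0,0,0],[-0.006,0,0,0,0,0,0]]';  python3 -c "
from plant import telemetry
from h import *
s=telemetry.get_state(); print(dk(s['eef_pos']),s['contact_force'],s['wrist_torque'])"
```

```text
time: 23.25
eef_pos: [0.5323, 0.2522, 0.1174]
tcp_rot: [0.635, 0.772, 0.003, -0.003]
contact_force: [-1.0, 13.8, -1.8]
opening: 0.0
[0.0008 0.1007 0.1174] [-0.95810615 13.7576336  -1.77511055] [2.32083742 0.16697907 0.03798082]
```

```bash
python3 -m crank '[[-0.004,0,0,0,0,0,0],[-0.006,0,0,0,0,0,0]]';  python3 -c "
from plant import telemetry
from h import *
s=telemetry.get_state(); print(dk(s['eef_pos']),s['contact_force'],s['wrist_torque'])"
```

```text
time: 23.45
eef_pos: [0.5323, 0.2521, 0.1175]
tcp_rot: [0.635, 0.772, 0.004, -0.003]
contact_force: [-2.0, 16.8, -2.9]
opening: 0.0
[0.0008 0.1006 0.1175] [-1.97266199 16.76011335 -2.87856064] [2.61474327 0.18889033 0.02240083]
```

```bash
python3 -m crank '[[0.03,0,0,0,0,0,0],[0.1,0,0,0,0,0,0],[0.12,0,-0.2,0,0,0,0],[0.12,0,-0.5,0,0,0,0],[0.12,0,-0.65,0,0,0,0],[0.12,0,-0.65,0,0,0,0]]'
python3 - <<'E'
from plant import telemetry,imaging,finder
from h import *
s=telemetry.get_state(); print(s['time'],dk(s['eef_pos']),s['contact_force'],need(D(-.168,.21),s,11.3))
p=imaging.read_camera("side"); x,y,w,h,k=290,130,90,160,3.7
cv2.imwrite("pics/s10.png",cv2.resize(p["pixels"][y:y+h,x:x+w,::-1],None,fx=k,fy=k,interpolation=cv2.INTER_CUBIC))
E
```

```text
time: 24.05
eef_pos: [0.5324, 0.2658, 0.2207]
tcp_rot: [0.634, 0.773, 0.004, 0.003]
contact_force: [0.7, -0.2, 0.2]
opening: 0.002
24.05 [0.0035 0.114  0.2207] [ 0.6540641  -0.16182077  0.2429602 ] (np.float64(11.240103821736348), [array([-1.88  , -0.0223,  0.0718]), array([ 0.0061,  0.0002, -0.0007])])
```

View pics/s10.png

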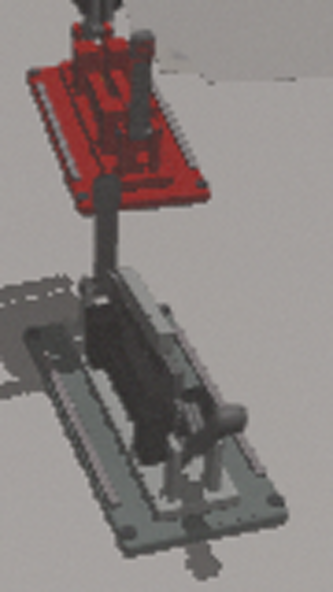

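The left lever now stands upright at its stop, with its tip at (105,185) in the crop. The board is still in the slot. Next is the right lever.

```bash
python3 -m crank '[[-0.2,0,0,0,0,0,0],[-0.5,0,0,0,0,0,0],[-0.8,-0.01,0,0,0,0,0],[-0.98,-0.02,0,0,0,0,0],[-0.98,-0.02,0,0,0,0,0]]'
python3 -m crank '[[-0.2,0,0,0,0,0,0],[-0.5,0,0,0,0,0,0],[-0.8,0,0,0,0,0,0],[-0.9,0,0,0,0,0,0],[-0.9,0,0,0,0,0,0],[-0.9,0,0,0,0,0,0]]'
python3 - <<'E'
from plant import telemetry
from h import *
s=telemetry.get_state(); print(s['time'],dk(s['eef_pos']),s['contact_force'],need(D(-.166,.091),s,11.3))
E
```

```text
time: 24.6
eef_pos: [0.5549, 0.1172, 0.2127]
tcp_rot: [0.636, 0.772, -0.002, -0.001]
contact_force: [-0.3, 0.7, -0.4]
opening: 0.003
time: 25.2
eef_pos: [0.5812, -0.0108, 0.214]
tcp_rot: [0.634, 0.773, -0.0, -0.001]
contact_force: [-0.5, -0.1, -0.2]
opening: 0.0
25.2 [-0.0028 -0.1667  0.214 ] [-0.4720534  -0.09191912 -0.24326047] (np.float64(11.249863472280337), [array([0.0036, 0.0205, 0.8199]), array([-0.0012, -0.001 , -0.0006])])
```

```bash
python3 -m crank '[[0,0.01,0.2,0,0,0,0],[0,0.02,0.4,0,0,0,0],[0,0.02,0.6,0,0,0,0],[0,0.02,0.7,0,0,0,0],[0,0.02,0.77,0,0,0,0],[0,0.02,0.8,0,0,0,0],[0,0.02,0.8,0,0,0,0]]'
python3 - <<'E'
from plant import telemetry,imaging
from h import *
s=telemetry.get_state(); print(s['time'],dk(s['eef_pos']),s['contact_force'],need(D(-.152,.0905),s,11.3))
p=imaging.read_camera("side"); x,y,w,h,k=290,130,100,180,3.3
cv2.imwrite("pics/s11.png",cv2.resize(p["pixels"][y:y+h,x:x+w,::-1],None,fx=k,fy=k,interpolation=cv2.INTER_CUBIC))
E
```

```text
time: 25.9
eef_pos: [0.5851, -0.011, 0.0955]
tcp_rot: [0.634, 0.773, 0.0, 0.0]
contact_force: [-0.2, -0.4, 0.7]
opening: 0.001
25.9 [ 0.001  -0.1677  0.0955] [-0.2063417  -0.40122459  0.66293229] (np.float64(11.269045609636736), [array([ 0.1047, -0.0064,  0.0335]), array([ 0.0003,  0.0001, -0.0003])])
```

View pics/s11.png

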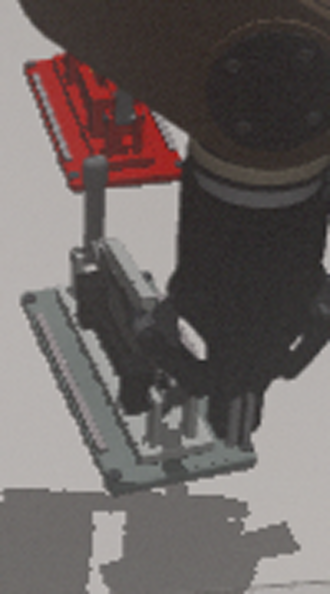

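```bash
python3 -m crank '[[0.02,-0.005,0.02,0,0,0,0],[0.05,-0.005,0.03,0,0,0,0],[0.08,-0.005,0.03,0,0,0,0],[0.09,-0.005,0.03,0,0,0,0],[0.09,-0.005,0.03,0,0,0,0]]'
python3 -m crank '[[0.006,0,0,0,0,0,0],[0.012,0,0,0,0,0,0],[0.018,0,0,0,0,0,0],[0.024,0,0,0,0,0,0]]'; python3 -c "
from plant import telemetry
from h import *
s=telemetry.get_state(); print(dk(s['eef_pos']),s['contact_force'],s['wrist_torque'])"
```

```text
time: 26.45
eef_pos: [0.5814, 0.0021, 0.0908]
tcp_rot: [0.634, 0.773, 0.0, 0.0]
contact_force: [0.7, 0.4, -0.4]
opening: 0.004
time: 26.85
eef_pos: [0.5807, 0.0053, 0.0906]
tcp_rot: [0.635, 0.773, -0.0, -0.0]
contact_force: [1.2, -0.0, 0.2]
opening: 0.001
[-0.0002 -0.1509  0.0906] [ 1.21733764 -0.0354403   0.21992647] [ 0.03011043 -0.03665725 -0.03307696]
```

```bash
python3 -m crank '[[0.006,0,0,0,0,0,0],[0.012,0,0,0,0,0,0],[0.018,0,0,0,0,0,0]]'; python3 -c "
from plant import telemetry
from h import *
s=telemetry.get_state(); print(dk(s['eef_pos']),s['contact_force'],s['wrist_torque'])"
```

```text
time: 27.15
eef_pos: [0.5802, 0.008, 0.0906]
tcp_rot: [0.634, 0.773, -0.0, -0.0]
contact_force: [-0.3, -0.9, -0.0]
opening: -0.001
[-0.0002 -0.1482  0.0906] [-0.32463156 -0.92863032 -0.02743931] [-0.01872399  0.04530632  0.06537403]
```

```bash
python3 -m crank '[[0.006,0,0,0,0,0,0],[0.012,0,0,0,0,0,0]]'; python3 -c "
from plant import telemetry
from h import *
s=telemetry.get_state(); print(dk(s['eef_pos']),s['contact_force'],s['wrist_torque'])"
```

```text
time: 27.35
eef_pos: [0.5798, 0.0098, 0.0906]
tcp_rot: [0.634, 0.773, -0.0, 0.0]
contact_force: [-1.0, 0.4, -0.4]
opening: -0.001
[-1.000e-04 -1.463e-01  9.060e-02] [-1.03787056  0.39329981 -0.3562822 ] [-0.0411535   0.03164629 -0.01644311]
```

```bash
python3 -m crank '[[0.006,0,-0.003,0,0,0,0],[0.012,0,-0.006,0,0,0,0],[0.016,0,-0.008,0,0,0,0]]'; python3 -c "
from plant import telemetry
from h import *
s=telemetry.get_state(); print(dk(s['eef_pos']),s['contact_force'],s['wrist_torque'])"
```

```text
time: 27.65
eef_pos: [0.5794, 0.0118, 0.0918]
tcp_rot: [0.634, 0.773, -0.0, 0.0]
contact_force: [0.3, -2.7, -1.9]
opening: 0.001
[-0.0002 -0.1443  0.0918] [ 0.29600185 -2.68950635 -1.94050609] [-0.31282904 -0.09465577 -0.02235704]
```

```bash
python3 -m crank '[[0.009,0,-0.01,0,0,0,0],[0.019,0,-0.019,0,0,0,0],[0.029,0,-0.028,0,0,0,0],[0.039,0,-0.036,0,0,0,0]]'; python3 -c "
from plant import telemetry
from h import *
s=telemetry.get_state(); print(dk(s['eef_pos']),s['contact_force'],s['wrist_torque'])"
python3 -m crank '[[0.01,0,-0.009,0,0,0,0],[0.02,0,-0.017,0,0,0,0],[0.03,0,-0.025,0,0,0,0],[0.041,0,-0.033,0,0,0,0],[0.052,0,-0.04,0,0,0,0],[0.063,0,-0.047,0,0,0,0]]'; python3 -c "
from plant import telemetry
from h import *
s=telemetry.get_state(); print(dk(s['eef_pos']),s['contact_force'],s['wrist_torque'])"
```

```text
time: 28.05
eef_pos: [0.5781, 0.0174, 0.0972]
tcp_rot: [0.634, 0.773, -0.0, 0.0]
contact_force: [1.3, -3.9, -2.9]
opening: 0.002
[-0.0003 -0.1385  0.0972] [ 1.27295424 -3.93360396 -2.89269595] [-0.79984721 -0.21475398 -0.00899362]
time: 28.65
eef_pos: [0.5763, 0.0272, 0.1043]
tcp_rot: [0.634, 0.773, -0.0, -0.0]
contact_force: [0.7, -4.8, -2.9]
opening: -0.001
[-0.0002 -0.1286  0.1043] [ 0.74721302 -4.83584416 -2.89253343] [-0.69690857 -0.07689751  0.01658951]
```

```bash
python3 -m crank '[[0.011,0,-0.007,0,0,0,0],[0.022,0,-0.013,0,0,0,0],[0.033,0,-0.019,0,0,0,0],[0.045,0,-0.025,0,0,0,0]]'; python3 -c "
from plant import telemetry
from h import *
s=telemetry.get_state(); print(dk(s['eef_pos']),s['contact_force'],s['wrist_torque'])"
```

```text
time: 29.05
eef_pos: [0.575, 0.0337, 0.108]
tcp_rot: [0.635, 0.773, -0.0, -0.0]
contact_force: [1.0, -4.3, -4.0]
opening: 0.0
[-0.0002 -0.1219  0.108 ] [ 0.9511954  -4.34568701 -3.99544833] [-0.6703213  -0.13751151  0.00088741]
```

```bash
python3 -m crank '[[0.011,0,-0.006,0,0,0,0],[0.022,0,-0.011,0,0,0,0],[0.033,0,-0.016,0,0,0,0]]'; python3 -c "
from plant import telemetry
from h import *
s=telemetry.get_state(); print(dk(s['eef_pos']),s['contact_force'],s['wrist_torque'])"
```

```text
time: 29.35
eef_pos: [0.5741, 0.0386, 0.1105]
tcp_rot: [0.634, 0.773, -0.0, 0.0]
contact_force: [0.5, -4.6, -3.0]
opening: -0.003
[-0.0002 -0.1169  0.1105] [ 0.53256474 -4.55175708 -3.04023509] [-0.74352941 -0.14782609 -0.01403385]
```

```bash
python3 -m crank '[[0.011,0,-0.005,0,0,0,0],[0.022,0,-0.009,0,0,0,0],[0.033,0,-0.013,0,0,0,0]]'; python3 -c "
from plant import telemetry
from h import *
s=telemetry.get_state(); print(dk(s['eef_pos']),s['contact_force'],s['wrist_torque'])"
```

```text
time: 29.65
eef_pos: [0.5731, 0.043, 0.1122]
tcp_rot: [0.634, 0.773, -0.0, 0.0]
contact_force: [2.2, -6.7, -5.6]
opening: -0.001
[-0.0002 -0.1124  0.1122] [ 2.17120414 -6.7358315  -5.57789836] [-1.09424444 -0.28927671 -0.01356917]
```

```bash
python3 -m crank '[[0.008,0,-0.003,0,0,0,0],[0.016,0,-0.005,0,0,0,0],[0.024,0,-0.008,0,0,0,0]]'; python3 -c "
from plant import telemetry
from h import *
s=telemetry.get_state(); print(dk(s['eef_pos']),s['contact_force'],s['wrist_torque'])"
```

```text
time: 29.95
eef_pos: [0.5725, 0.0462, 0.1133]
tcp_rot: [0.634, 0.773, -0.001, 0.001]
contact_force: [1.8, -6.8, -5.9]
opening: 0.005
[-0.0002 -0.1092  0.1133] [ 1.76065982 -6.78589202 -5.89741582] [-1.19089147 -0.32025143 -0.03006802]
```

```bash
python3 -m crank '[[0.008,0,-0.002,0,0,0,0],[0.016,0,-0.004,0,0,0,0],[0.024,0,-0.006,0,0,0,0]]'; python3 -c "
from plant import telemetry
from h import *
s=telemetry.get_state(); print(dk(s['eef_pos']),s['contact_force'],s['wrist_torque'])"
```

```text
time: 30.25
eef_pos: [0.5718, 0.0495, 0.1141]
tcp_rot: [0.634, 0.773, -0.001, 0.001]
contact_force: [1.4, -7.2, -5.0]
opening: -0.0
[-0.0002 -0.1058  0.1141] [ 1.44530701 -7.19624421 -4.95284928] [-1.24084182 -0.35726155 -0.02710058]
```

```bash
python3 -m crank '[[0.007,0,-0.001,0,0,0,0],[0.014,0,-0.003,0,0,0,0],[0.021,0,-0.004,0,0,0,0]]'; python3 -c "
from plant import telemetry
from h import *
s=telemetry.get_state(); print(dk(s['eef_pos']),s['contact_force'],s['wrist_torque'])"
```

```text
time: 30.55
eef_pos: [0.5713, 0.0524, 0.1147]
tcp_rot: [0.634, 0.773, -0.001, 0.001]
contact_force: [2.1, -8.4, -5.4]
opening: 0.003
[-0.0002 -0.1028  0.1147] [ 2.14844538 -8.41631381 -5.37029282] [-1.30209765 -0.33524202  0.02509098]
```

```bash
python3 -m crank '[[0.006,0,-0.001,0,0,0,0],[0.012,0,-0.001,0,0,0,0]]'; python3 -c "
from plant import telemetry
from h import *
s=telemetry.get_state(); print(dk(s['eef_pos']),s['contact_force'],s['wrist_torque'])"
```

```text
time: 30.75
eef_pos: [0.5709, 0.0541, 0.1149]
tcp_rot: [0.634, 0.773, -0.001, 0.001]
contact_force: [2.5, -8.5, -5.8]
opening: -0.002
[-0.0002 -0.1011  0.1149] [ 2.46506209 -8.48726945 -5.77775727] [-1.37107104 -0.30572973  0.00390528]
```

```bash
python3 -m crank '[[0.004,0,0,0,0,0,0],[0.008,0,-0.001,0,0,0,0]]'; python3 -c "
from plant import telemetry
from h import *
s=telemetry.get_state(); print(dk(s['eef_pos']),s['contact_force'],s['wrist_torque'])"
```

```text
time: 30.95
eef_pos: [0.5707, 0.0552, 0.115]
tcp_rot: [0.634, 0.773, -0.001, 0.001]
contact_force: [1.4, -8.2, -5.3]
opening: 0.004
[-0.0002 -0.1     0.115 ] [ 1.38626043 -8.2010539  -5.34659257] [-1.41682732 -0.35764897  0.00847219]
```

```bash
python3 -m crank '[[0.004,0,0,0,0,0,0],[0.008,0,0,0,0,0,0]]'
```

```text
time: 31.15
eef_pos: [0.5705, 0.0562, 0.1152]
tcp_rot: [0.634, 0.773, -0.001, 0.001]
contact_force: [1.4, -9.8, -4.2]
opening: -0.001
```

```bash
python3 -m crank '[[0.004,0,0,0,0,0,0],[0.007,0,0,0,0,0,0]]'
```

```text
time: 31.35
eef_pos: [0.5704, 0.0571, 0.1153]
tcp_rot: [0.634, 0.773, -0.001, 0.001]
contact_force: [2.1, -9.6, -4.4]
opening: 0.002
```

```bash
python3 -m crank '[[0.004,0,0,0,0,0,0],[0.006,0,0,0,0,0,0]]'; python3 -c "
from plant import telemetry
from h import *
s=telemetry.get_state(); print(dk(s['eef_pos']),s['contact_force'],s['wrist_torque'])"
```

```text
time: 31.55
eef_pos: [0.5702, 0.0579, 0.1153]
tcp_rot: [0.634, 0.773, -0.001, 0.001]
contact_force: [2.2, -9.9, -4.3]
opening: -0.001
[-1.000e-04 -9.730e-02  1.153e-01] [ 2.21791938 -9.91845704 -4.34056534] [-1.60648643 -0.31844881  0.0054536 ]
```

Still moving freely at about 10 N. I go on until it meets the stop, as the left lever did.

```bash
python3 -m crank '[[0.004,0,0,0,0,0,0],[0.006,0,0,0,0,0,0]]'
```

```text
time: 31.75
eef_pos: [0.5701, 0.0585, 0.1154]
tcp_rot: [0.634, 0.773, -0.001, 0.002]
contact_force: [1.3, -10.9, -3.5]
opening: 0.003
```

```bash
python3 -m crank '[[0.004,0,0,0,0,0,0],[0.006,0,0,0,0,0,0]]'
```

```text
time: 31.95
eef_pos: [0.5701, 0.0586, 0.1154]
tcp_rot: [0.634, 0.773, -0.002, 0.002]
contact_force: [1.6, -12.9, -4.4]
opening: 0.002
```

```bash
python3 -m crank '[[0.004,0,0,0,0,0,0],[0.006,0,0,0,0,0,0]]'; python3 -c "
from plant import telemetry
from h import *
s=telemetry.get_state(); print(dk(s['eef_pos']),s['contact_force'],s['wrist_torque'])"
```

```text
time: 32.15
eef_pos: [0.5701, 0.0587, 0.1155]
tcp_rot: [0.634, 0.773, -0.002, 0.003]
contact_force: [1.8, -15.0, -5.3]
opening: 0.003
[-1.000e-04 -9.640e-02  1.155e-01] [  1.83061789 -15.02393219  -5.31908806] [-2.56193232 -0.27350354  0.04216564]
```

```bash
python3 -m crank '[[-0.03,0,0,0,0,0,0],[-0.1,0,0,0,0,0,0],[-0.14,0,-0.2,0,0,0,0],[-0.14,0,-0.5,0,0,0,0],[-0.14,0,-0.8,0,0,0,0],[-0.14,0,-0.9,0,0,0,0]]'; python3 -m crank '[[-0.3,0,-0.1,0,0,0,0],[-0.6,0,-0.1,0,0,0,0],[-0.9,0,-0.1,0,0,0,0],[-0.98,0,-0.1,0,0,0,0],[-0.98,0,-0.1,0,0,0,0],[-0.98,0,-0.1,0,0,0,0]]'
python3 - <<'E'
from plant import telemetry,imaging,finder
from h import *
import pickle
s=telemetry.get_state(); print(s['time'],dk(s['eef_pos']),s['contact_force'])
P={n:imaging.read_camera(n) for n in ("side","top")}; pickle.dump(P,open("P9.pkl","wb"))
for n,(x,y,w,h,k) in dict(side=(290,150,90,140,4.2),top=(220,190,160,100,4.8)).items():
    cv2.imwrite(f"pics/{n}9.png",cv2.resize(P[n]["pixels"][y:y+h,x:x+w,::-1],None,fx=k,fy=k,interpolation=cv2.INTER_CUBIC))
cv2.imwrite("pics/full9.png",P["side"]["pixels"][:,:,::-1])
r=[finder.pinpoint("board_center",P[n]) for n in P]; print(r)
E
```

```text
time: 32.75
eef_pos: [0.5762, 0.0421, 0.2576]
tcp_rot: [0.634, 0.773, 0.004, 0.004]
contact_force: [1.2, 0.5, 1.9]
opening: -0.001
time: 33.35
eef_pos: [0.6019, -0.1014, 0.2648]
tcp_rot: [0.634, 0.773, 0.0, -0.001]
contact_force: [0.2, 1.0, 0.1]
opening: -0.001
33.35 [-0.0003 -0.2597  0.2648] [0.20516246 1.01799085 0.10202872]
[[{'location': [226.9, 326.7], 'confidence': 0.66}, {'location': [224.2, 330.3], 'confidence': 0.35}], [{'location': [242.7, 298.4], 'confidence': 0.6}]]
```

View pics/side9.png

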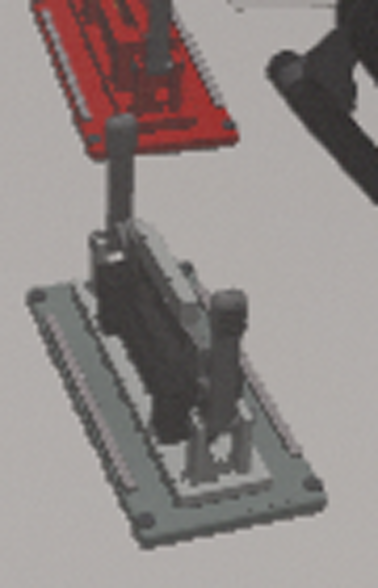

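View pics/top9.png

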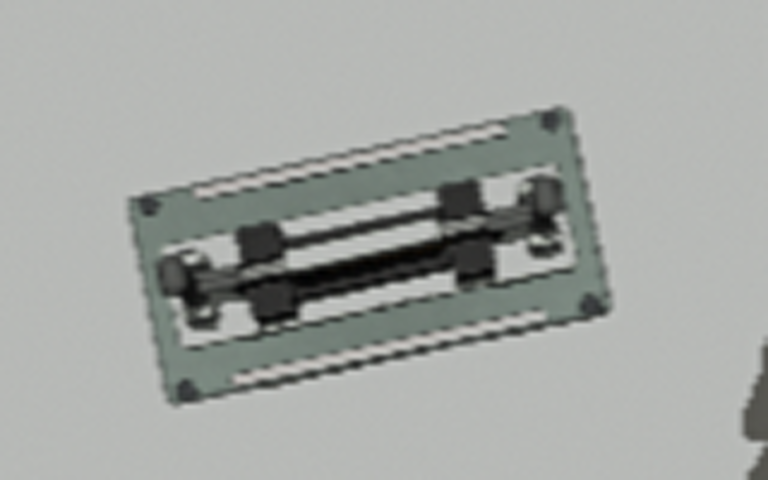

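View pics/full9.png

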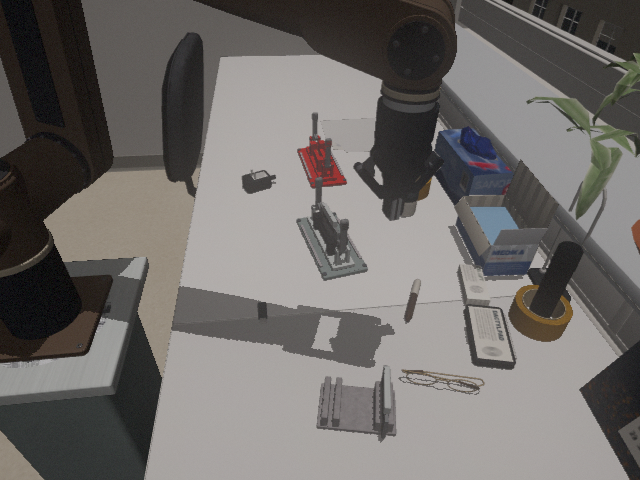

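Run:
```python
from h import *
import pickle
ims=[]
for f in ("P5.pkl","P9.pkl"):
    P=pickle.load(open(f,"rb"))["side"]; x,y,w,h,k=305,190,55,45,9
    im=cv2.resize(np.clip(P["pixels"][y:y+h,x:x+w,::-1]*1.3,0,255).astype(np.uint8),None,fx=k,fy=k,interpolation=cv2.INTER_CUBIC)
    im2=im.copy()
    for z,col in ((.092,(0,255,0)),(.096,(0,0,255))):
        X=[D(.0015+sy*.035,z,sx*.005) for sx,sy in ((-1,-1),(1,-1),(1,1),(-1,1))]
        u=((proj(P,X)-[x,y]+.5)*k).astype(int); cv2.polylines(im2,[u.reshape(-1,1,2)],True,col,1)
    ims.append(im2[:,90:470])
cv2.imwrite("pics/cmp.png",np.hstack(ims))
```

```text
(no output)
```

View pics/cmp.png

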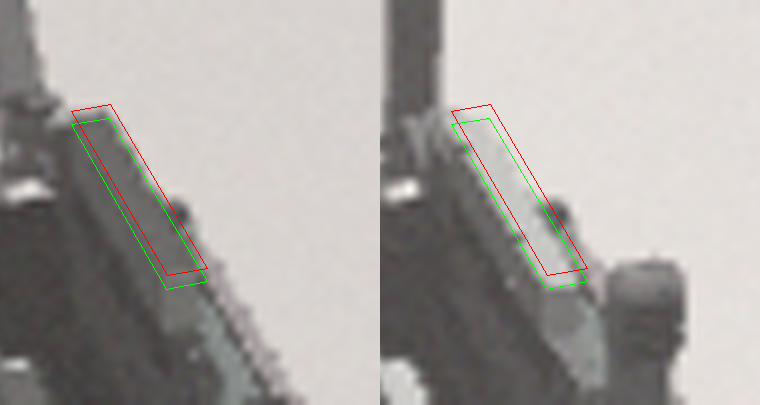

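Before closing (left), the rail matched the red outline, on the contacts. Now (right) it sits about 4 mm lower, on the green outline for home, and both levers are upright. The robot is clear of everything.

```bash
python3 -c "
from plant import ticket,telemetry
print(telemetry.get_state()['time']); print(ticket.sign_off())"
```

```text
33.55
the job is handed in; nothing more can be done
None
```

I let the eared board down into the grey dock's slot, closed both levers onto their stops and handed the job in at 33.55 s. No verdict was reported.

**Placing the board:** I located the slot roughly from the camera pictures and corrected the last half millimetre or so by feel, after a 2 N push to one side. The board went in freely. At TCP height 0.0685 m (0.0684 expected) the wrist force turned upward, so I released it there and did not press further.

**Levers:** I pushed each one along its arc from the outside until it stopped moving, with at most about 17 N on the left and 16 N on the right (limit 25 N).

**Last checks:**
- **Levers:** both stand upright in the side and top pictures.
- **Board:** the rail sits about 4 mm lower than before closing, which fits the outline for home. That reading comes from the side camera only, at roughly 1 mm resolution.
- **Other things:** in the last side picture the plain board and marker look where they were and the stick lies in shadow. I compared these by eye only.
- **Robot:** it stood well clear of the dock at hand-in.

**Disagreements:** the lever contact points came out 1 to 2.5 mm from the camera estimates. The lever stop positions gave a dock centre about 1 mm from the camera's. Both are within the stated camera accuracy or close to it, so I relied on the force readings there.

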